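Fit the packs in a cordless lamp's battery base and screw it home

ROBOT

A 6-joint arm with a two-finger parallel gripper is mounted at the origin on the work surface. World frame = base frame: x ahead of the robot, y to its left, z up, the work surface at z = 0. Lengths are in m, angles in rad, forces in N, time in s.
With the tool pointing down it reaches from about 0.275 to 0.725 m from the base axis. Payload 15.9 kg.
Tool frame: the origin (TCP) lies on the centre line of the jaws, within the pads' length; the fingertips stand 14 mm ahead of it and the grasp point (between the pads) lies 5 mm behind it; z points along the fingers, y is the line along which they close (so a half turn about z gives the same grasp; the last joint's range is limited). The gripper opens to 85 mm and grips with 20 to 120 N. Pads are 22 mm wide; open, the fingers measure 114 mm over their backs; the gripper's body (76 mm by 85 mm) begins 54 mm behind the grasp point. The pads swing forward as they close: fully open they stand 13 mm farther back than shut.
Start: joints at [1.15, 0.213, -0.034, 1.323, 0, 1.571], TCP at [0.204, 0.456, 0.245] pointing down, gripper open.
Joint ranges: [-2.98, 2.98], [-0.74, 1.72], [-1.14, 1.35], [-2.1, 2.04], [-1.57, 1.44], [-3.14, 3.14]. Speed limits (rad/s): [1.89, 1.89, 2.39, 2.57, 3.14, 3.14].

INTERFACE

Orientations are given as a rotation vector (axis times angle).
In Python, from bench import get_state, grab_frame, camera_info, hand_in gives the robot as it stands.
- The arm moves only by the tool drive_tool, never from a script. Its argument "motion" is a list of rows, each a list of 7 numbers: the turn, a rotation vector about the world's x, y, z in degrees, then the shift along the world's x, y, z in m, then the closure, from 0 (fully open) to 1 (shut). In form: [[rx, ry, rz, tx, ty, tz, hand], ...]. A call has 1 to 5 rows; each row shifts and turns the commanded pose from where the row before left it; what a row does not reach is not made up. A row lasts 1/12 s, in which the tool goes at most 41.7 mm and 7.16 degrees, less where a joint would pass 70% of its speed; a pose out of reach is approached as far as the arm can. A call is refused whole if a number of a shift passes 0.0417 or a number of a turn 7.16, either way. A call with a gripper value outside its range is refused whole. The fingers move at their own pace and stop on an object; the grip force is fixed at half the most. Time passes only in rows, so rows that do not move let the fingers close. It gives the time, the measured TCP pose, the force, the opening and the grip force at its end, in the units of the state.
- get_state(): the state, without advancing time (a new reading comes with each control period).
- grab_frame(name): name is "side" or "top"; returns the picture (400x640x3 uint8, red, green, blue); there is no depth.
- camera_info(name): a dict with "fx", "fy", "cx", "cy" (pixels), "dist" ([k1, k2, p1, p2, k3] as OpenCV has them; the pictures are not rectified), "pose" (4x4, takes a point from camera to world coordinates). Camera axes: x right, y down, z forward; pixel columns grow to the right and rows downward; lengths in m; the calibration is good to about 2 mm. A picture is of the moment at which its call begins. camera_info takes no time and is no camera call.
- hand_in(): hands the job in; it is judged then, once.
The state is a dict: "time": time; "q": joint angles; "dq": joint speeds; "joint_efforts": joint torques, N m; "tcp_pos": TCP position; "eef_rot": TCP orientation; "ft_force": force on the tool from outside, world axes, zero at the start; "torque": the same for the moment, N m; "width": finger opening in m; "finger_force": force on a finger pad.
Only numpy, scipy, OpenCV 4.12 (cv2) and the standard library are available. Lean on these libraries where they do the work, as an engineer would, in place of code of your own. Each camera call takes 0.05 s, during which the arm holds its last target. There are 200 camera calls.

TASK

Get the cafe table lamp's battery base ready: first put every battery pack on the table fully down into a pocket of the base, then swing the locking bar fully shut over them. Then, with the coin driver only, turn all four captive screws clockwise until they are fully home, and put the driver back upright in its stand, leaving the mug, glass, dish, jar and candle where they are.

Things in the scene. Friction and masses are not known exactly. Their poses are not given: they have to be found in the camera images.
- base: Battery base of a cordless lamp: a grey plate 236 x 176 mm, 26 mm tall, fixed to the table. Origin: centre of its underside. x runs along the row of three pockets, z up. A round post 22 mm wide at x = -94, y = 0 mm carries the locking bar; a rest block 18 x 20 mm, top 50 mm above the table, stands at x = +107, y = 0.
- pocket1 (a point): Centre of the floor of pocket 1 (base frame x = -44 mm, y = 0, 8 mm above the table). The pocket is 35 mm along the base's x and 57 mm along the base's y, 18 mm deep, open upward, with 2 mm chamfers at its mouth. Any pack fits any pocket. Pockets lie 44 mm apart: hold a pack by its two ends (closing along the base's y).
- pocket2 (a point): Centre of the floor of pocket 2 (base frame x = 0 mm, y = 0, 8 mm above the table). The pocket is 35 mm along the base's x and 57 mm along the base's y, 18 mm deep, open upward, with 2 mm chamfers at its mouth. Any pack fits any pocket. Pockets lie 44 mm apart: hold a pack by its two ends (closing along the base's y).
- pocket3 (a point): Centre of the floor of pocket 3 (base frame x = 44 mm, y = 0, 8 mm above the table). The pocket is 35 mm along the base's x and 57 mm along the base's y, 18 mm deep, open upward, with 2 mm chamfers at its mouth. Any pack fits any pocket. Pockets lie 44 mm apart: hold a pack by its two ends (closing along the base's y).
- bar (a joint): Angle of the aluminium locking bar about its upright hinge (base frame x = -94 mm, y = 0), rad: 0 = shut (over the row of pockets, along the base's +x), growing anticlockwise from above to a stop at 1.6 (towards the base's +y). Starts near 1.5, stays where left (friction 0.06 N m). Bar 18 mm wide, underside 51 mm, top 59 mm above the table; seated packs reach 48 mm.
- bar_knob (a point): Mid-height of the round black upright knob at the free end of the bar: 16 mm wide, 38 mm tall (59 to 97 mm above the table), 178 mm from the hinge; this point is 78 mm above the table.
- screw1 (a joint): Angle of captive quarter-turn screw 1, rad: grows as it is turned clockwise seen from above, to a stop at 1.45 (fully home). Starts between 0 and 0.5; friction torque about 0.05 N m; stays where left.
- screw1_slot (a point): Centre of the top of screw 1's steel head (26 mm wide; at base frame x = -78, y = -64 mm, its top 34.5 mm above the table). A straight slot 5 mm wide and 7 mm deep runs right across the head along this frame's x axis (along the base's x at angle 0); the frame turns with the screw and its z is up.
- screw2 (a joint): Angle of captive quarter-turn screw 2, rad: grows as it is turned clockwise seen from above, to a stop at 1.45 (fully home). Starts between 0 and 0.5; friction torque about 0.05 N m; stays where left.
- screw2_slot (a point): Centre of the top of screw 2's steel head (26 mm wide; at base frame x = 78, y = -64 mm, its top 34.5 mm above the table). A straight slot 5 mm wide and 7 mm deep runs right across the head along this frame's x axis (along the base's x at angle 0); the frame turns with the screw and its z is up.
- screw3 (a joint): Angle of captive quarter-turn screw 3, rad: grows as it is turned clockwise seen from above, to a stop at 1.45 (fully home). Starts between 0 and 0.5; friction torque about 0.05 N m; stays where left.
- screw3_slot (a point): Centre of the top of screw 3's steel head (26 mm wide; at base frame x = 78, y = 64 mm, its top 34.5 mm above the table). A straight slot 5 mm wide and 7 mm deep runs right across the head along this frame's x axis (along the base's x at angle 0); the frame turns with the screw and its z is up.
- screw4 (a joint): Angle of captive quarter-turn screw 4, rad: grows as it is turned clockwise seen from above, to a stop at 1.45 (fully home). Starts between 0 and 0.5; friction torque about 0.05 N m; stays where left.
- screw4_slot (a point): Centre of the top of screw 4's steel head (26 mm wide; at base frame x = -78, y = 64 mm, its top 34.5 mm above the table). A straight slot 5 mm wide and 7 mm deep runs right across the head along this frame's x axis (along the base's x at angle 0); the frame turns with the screw and its z is up.
- pack1: Battery pack: dark grey block 32 x 54 mm, 40 mm tall, about 0.12 kg, with two small brass contacts on top, standing upright on the table. Origin: centre of its underside; its y axis is the long one. Two or three packs are present; None if absent.
- pack2: Battery pack: dark grey block 32 x 54 mm, 40 mm tall, about 0.12 kg, with two small brass contacts on top, standing upright on the table. Origin: centre of its underside; its y axis is the long one. Two or three packs are present; None if absent.
- pack3: Battery pack: dark grey block 32 x 54 mm, 40 mm tall, about 0.12 kg, with two small brass contacts on top, standing upright on the table. Origin: centre of its underside; its y axis is the long one. Two or three packs are present; None if absent.
- driver: Coin driver, about 0.09 kg, 116 mm long, standing blade down in its stand. Origin: centre of the blade's bottom edge; z runs up the tool. Blade 16 mm wide along the tool's x, 3 mm thick along its y, 16 mm tall; round shaft 10 mm wide up to 50 mm; dark wooden handle of square section 26 x 26 mm (sides along x and y) from 50 to 116 mm (hold it about 88 mm up).
- stand: Wooden driver stand, 56 x 56 mm, 60 mm tall, fixed to the table. Origin: centre of its underside. A round hole 22 mm wide, 55 mm deep, in its top takes the blade and shaft; the handle's lower face rests on the top, so the blade's edge is then 10 mm above the table.
- mug: Bystander: pink mug, 82 mm wide, 90 mm tall. Origin: centre of its underside. Leave it alone.
- glass: Bystander: amber glass cup, 76 mm wide, 72 mm tall. Origin: centre of its underside. Leave it alone.
- dish: Bystander: small green dish, 84 mm wide, 16 mm tall. Origin: centre of its underside. Leave it alone.
- honey: Bystander: glass jar, 60 mm wide, 80 mm tall. Origin: centre of its underside. Leave it alone.
- candle: Bystander: blue cylinder candle, 64 mm wide, 55 mm tall. Origin: centre of its underside. Leave it alone.
Not all that is in view belongs to the job. Leave any green look-alike of the driver alone. What is shaped like the pack3 but blue is not meant.

How it is judged:
By the outcome, as a careful person would: the job done as asked, in the order asked, and still so for the second after the job is handed in, with the robot touching nothing.
Of pack1, pack2, pack3 only 2 to 3 are there at a start; the rules pass over those that are not, and their reading is None.
At some moment in a run one of pack1, pack2, pack3 may be knocked a few centimetres aside while the robot is not near it.
It also fails if it takes over 210 s, if anything falls off the work surface, if the arm or the gripper's body presses on something with over 40 N, if the wrist force passes 120 N, or if a joint passes its speed limit or range.

## Working session

There is one attempt and no reset: what is moved stays moved. The work goes in short steps, Python scripts to look and compute and a tool call to move; the robot and the scene stay as the last step left them, time stands still between calls to the robot, and variables do not carry over. Pictures are saved under pics/ and viewed, at most 14 in all, crops included, and the job is handed in when it is done.

Besides the shell and the picture viewer there is one more tool, called after "Request:" as name(argument=value, ...) on one line, values as JSON. drive_tool: Moves the arm, as the interface text tells. Its arguments: {"type":"object","properties":{"motion":{"type":"array"}},"required":["motion"]}

```bash
ls; mkdir -p pics; python3 - <<'E'
from bench import *
import cv2
for n in("top","side"):
    im=grab_frame(n); cv2.imwrite(f"pics/{n}0.png",im[:,:,::-1]); c=camera_info(n); print(n,c)
print(get_state())
E
```

```text
pics
top {'fx': 441.87950730862445, 'fy': 441.87950730862445, 'cx': 313.3397278799525, 'cy': 192.0302820701239, 'dist': array([0.00282072, 0.        , 0.        , 0.        , 0.        ]), 'pose': array([[-0.02494186, -0.99600687,  0.08572177,  0.47715632],
       [-0.9996198 ,  0.0258565 ,  0.00957603,  0.03210787],
       [-0.01175426, -0.08545033, -0.99627309,  1.35272094],
       [ 0.        ,  0.        ,  0.        ,  1.        ]])}
side {'fx': 403.77657365373983, 'fy': 403.77657365373983, 'cx': 316.89030997370344, 'cy': 195.289766894212, 'dist': array([-0.04756921,  0.        ,  0.        ,  0.        ,  0.        ]), 'pose': array([[-0.98412853, -0.11009156,  0.13917935,  0.42556144],
       [-0.17716201,  0.56430618, -0.80633254,  0.96274807],
       [ 0.01023064, -0.81819215, -0.57485385,  0.7339103 ],
       [ 0.        ,  0.        ,  0.        ,  1.        ]])}
{'time': 0.1, 'q': array([ 1.15003877e+00,  2.13310020e-01, -3.49443231e-02,  1.32349307e+00,
        2.55305059e-05,  1.57078709e+00]), 'dq': array([ 0.00087594, -0.00078885,  0.00409656,  0.00077159, -0.00045777,
       -0.00029725]), 'joint_efforts': array([ 4.17177389e-04, -6.87245107e+01,  4.87809706e+01,  1.21555993e-02,
        1.42305112e-04, -1.30109504e-05]), 'tcp_pos': array([0.20410933, 0.45614795, 0.24488475]), 'eef_rot': array([-6.55998938e-01, -3.07211049e+00,  1.45254454e-03]), 'ft_force': array([-0.33063257, -0.26638938,  0.73388258]), 'torque': array([ 0.01250036, -0.00529222,  0.02288867]), 'finger_force': 0.0, 'width': 0.08543972745919955}
```

View pics/top0.png

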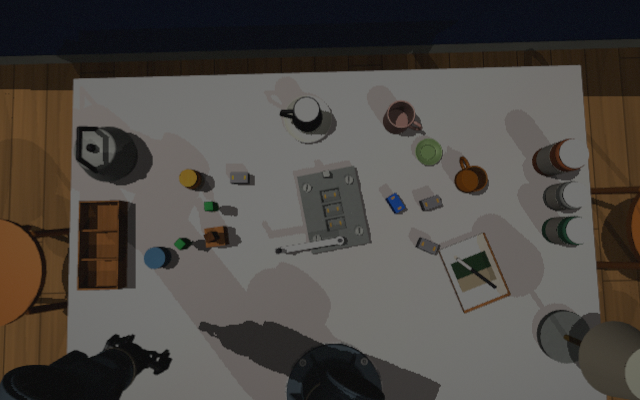

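View pics/side0.png

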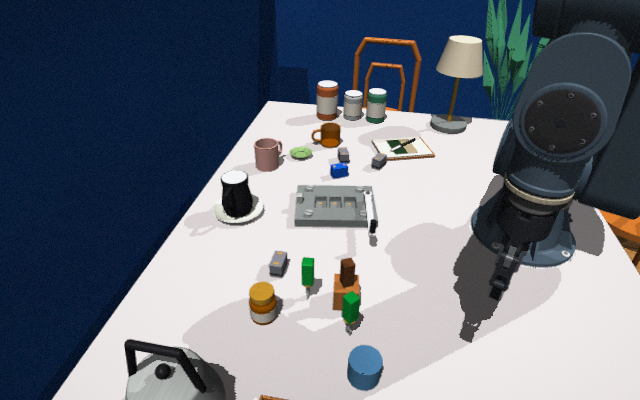

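The top view shows packs near (240,178), (430,203) and (428,245). The base is near (335,208), with the bar's free end at (280,250), and the stand is at (215,237) with green look-alikes beside it. The side view shows the same layout.

```bash
python3 - <<'E'
import cv2,numpy as np
t=cv2.imread("pics/top0.png");s=cv2.imread("pics/side0.png")
def crop(im,x0,y0,x1,y1,k):
    c=cv2.resize(im[y0:y1,x0:x1],None,fx=k,fy=k,interpolation=cv2.INTER_CUBIC)
    c=cv2.convertScaleAbs(c,alpha=1.6,beta=10)
    for x in range(x0-x0%10+10,x1,10): cv2.line(c,((x-x0)*k,0),((x-x0)*k,6),(0,0,255),1); cv2.putText(c,str(x),((x-x0)*k,16),0,.35,(0,0,255))
    for y in range(y0-y0%10+10,y1,10): cv2.line(c,(0,(y-y0)*k),(6,(y-y0)*k),(0,0,255),1); cv2.putText(c,str(y),(8,(y-y0)*k+4),0,.35,(0,0,255))
    return c
a=crop(t,270,160,374,256,6);cv2.imwrite("pics/c1.png",a)
a=crop(s,285,178,385,244,8);cv2.imwrite("pics/c2.png",a)
p=[crop(t,172,165,252,255,5), crop(t,383,185,448,260,5)]
h=max(q.shape[0] for q in p); cv2.imwrite("pics/c3.png",np.hstack([cv2.copyMakeBorder(q,0,h-q.shape[0],0,5,0) for q in p]))
E
```

```text
(no output)
```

View pics/c1.png

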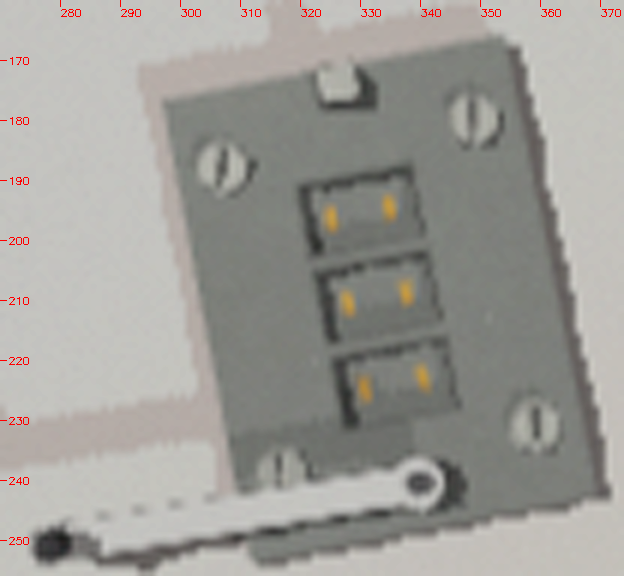

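View pics/c2.png

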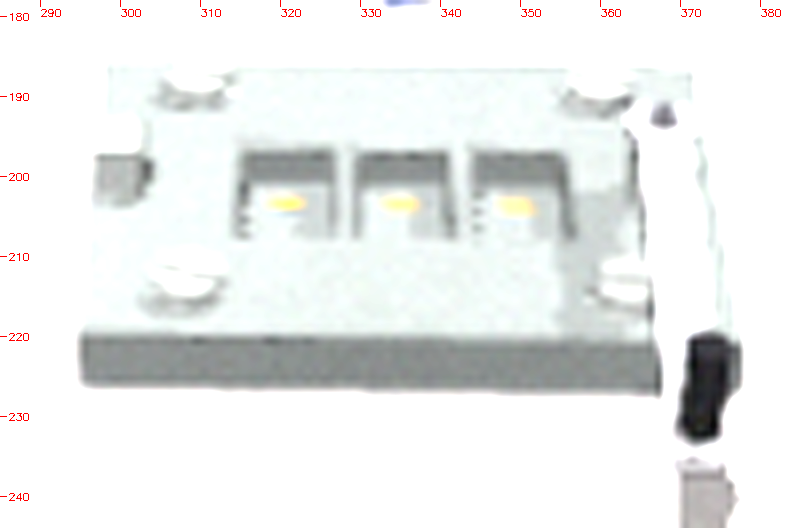

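View pics/c3.png

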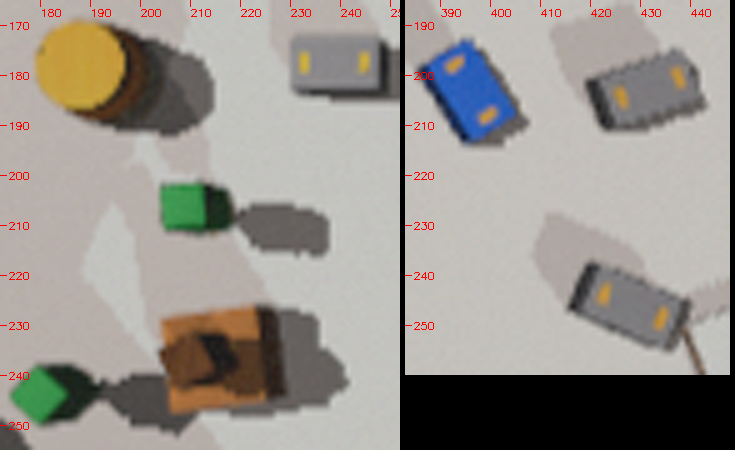

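The crops show screws 3, 2, 1 and 4 (part hidden) at about (307,188), (349,180), (359,231) and (317,238) in the top view, and gold contacts in the pockets and on the packs. The driver handle's top is near (209,236). I'll measure these with sub-pixel centroids.

```bash
cat > h.py <<'E'
import numpy as np,cv2
from bench import *
from scipy.optimize import least_squares
from scipy.spatial.transform import Rotation as R
C={n:camera_info(n) for n in("top","side")}
def proj(n,P):
    c=C[n];T=np.linalg.inv(c["pose"]);K=np.array([[c["fx"],0,c["cx"]],[0,c["fy"],c["cy"]],[0,0,1]])
    return cv2.projectPoints(np.asarray(P,float).reshape(-1,1,3),cv2.Rodrigues(T[:3,:3])[0],T[:3,3],K,c["dist"])[0][:,0]
def ray(n,uv,z):
    c=C[n];K=np.array([[c["fx"],0,c["cx"]],[0,c["fy"],c["cy"]],[0,0,1]])
    p=cv2.undistortPoints(np.asarray(uv,float).reshape(-1,1,2),K,c["dist"])[:,0]
    d=np.c_[p,np.ones(len(p))]@c["pose"][:3,:3].T;o=c["pose"][:3,3]
    return o+d*((z-o[2])/d[:,2])[:,None]
def blobs(im,f,box,mn=2):
    x0,y0,x1,y1=box;a=im[y0:y1,x0:x1].astype(float);w=np.clip(f(a),0,None)
    n,l=cv2.connectedComponents((w>0).astype(np.uint8))
    r=[]
    for i in range(1,n):
        m=l==i;ys,xs=np.nonzero(m)
        if m.sum()>=mn: ww=w[m];r.append(((xs*ww).sum()/ww.sum()+x0,(ys*ww).sum()/ww.sum()+y0,m.sum()))
    return np.array(r)
gold=lambda a:(a[...,0]+a[...,1])/2-a[...,2]-20
E
python3 - <<'E'
from h import *
t=cv2.imread("pics/top0.png")[:,:,::-1]
for nm,b,z in(("packA",(415,190,445,215),.04),("packB",(412,235,440,257),.04),("packC",(226,170,252,187),.04),("pock",(318,185,350,235),.008)):
    g=blobs(t,gold,b); P=ray("top",g[:,:2],z); print(nm,g.round(2).tolist());print((P*1000).round(1).tolist())
    if len(g)==2: d=P[1]-P[0];print(" centre",P.mean(0).round(4),"len",np.hypot(*d[:2]).round(4),"yaw y-axis deg",np.degrees(np.arctan2(d[1],d[0])).round(1))
print(t[160:256:2,300:372:6].mean(2)[5:10].round(0))
for nm,(x,y) in dict(s3=(307,188),s2=(349,180),s1=(359,231),s4=(317,238)).items():
    a=t[y-7:y+8,x-7:x+8].mean(2); print(nm);print(a.astype(int) if nm!='s4' else '')
E
```

```text
packA [[437.24, 200.08, 11.0], [425.81, 203.92, 12.0]]
[[556.6, -322.2, 40.0], [546.1, -287.8, 40.0]]
 centre [ 0.5513 -0.305   0.04  ] len 0.0359 yaw y-axis deg 107.1
packB [[422.42, 243.43, 10.0], [433.73, 248.32, 11.0]]
[[430.0, -272.4, 40.0], [414.9, -304.9, 40.0]]
 centre [ 0.4224 -0.2887  0.04  ] len 0.0358 yaw y-axis deg -114.9
packC [[232.41, 177.05, 10.0], [244.39, 176.95, 9.0]]
[[641.4, 286.1, 40.0], [640.8, 250.1, 40.0]]
 centre [0.6411 0.2681 0.04  ] len 0.036 yaw y-axis deg -91.0
pock [[334.44, 194.14, 9.0], [324.73, 196.01, 10.0], [327.56, 210.07, 8.0], [337.29, 208.38, 10.0], [339.98, 222.43, 9.0], [330.38, 224.43, 8.0]]
[[584.7, -19.2, 8.0], [579.8, 10.6, 8.0], [536.7, 3.2, 8.0], [541.0, -26.6, 8.0], [498.2, -33.5, 8.0], [492.9, -4.2, 8.0]]
[[102. 103. 102. 102.  89.  86.  74.  73.  73.  70. 114. 114.]
 [103. 102. 103.  91. 102.  41.  73.  72.  72.  72. 114. 115.]
 [103.  96.  78.  74. 104.  36.  73.  73.  63.  72. 115. 115.]
 [ 83.  76.  74.  74.  88.  38.  75.  73.  67.  71. 114. 114.]
 [ 76.  76.  76.  74.  57.  57.  74.  72.  56.  73. 114. 114.]]
s3
[[ 74  74  73 
[... 2132 characters left out ...]
64]
 [ 73  71  63  70  85  90  72  51  85  90  80  75  72  71  68]
 [ 72  69  65  78  94  97  71  51  88 101  96  74  72  72  70]
 [ 72  70  67  86 101  98  77  50  87 100  97  68  73  71  69]
 [ 71  71  69  85 100  97  84  49  87 100  96  69  72  72  70]
 [ 72  70  73  87  95  99  84  48  87 100  90  63  71  72  70]
 [ 71  71  72  81  89  93  86  78  87  92  77  63  72  72  70]
 [ 70  71  70  72  81  73  79  92  77  72  58  72  72  71  70]
 [ 70  69  70  70  70  62  68  79  68  61  59  72  72  71  72]
 [ 70  69  69  70  70  72  71  72  71  70  70  71  72  71  72]
 [ 70  69  70  71  70  71  71  72  71  71  71  72  72  72  71]
 [ 70  70  70  70  69  71  70  70  70  70  69  70  72  70  72]]
s4
```

```bash
python3 - <<'E'
from h import *
t=cv2.imread("pics/top0.png")[:,:,::-1];s=cv2.imread("pics/side0.png")[:,:,::-1]
g=blobs(t,gold,(318,185,350,235))[:,:2]
L=np.array([[44,-15],[44,15],[0,15],[0,-15],[-44,-15],[-44,15]])/1000
def tr(p,xy): c,sn=np.cos(p[2]),np.sin(p[2]);return np.c_[p[0]+c*xy[:,0]-sn*xy[:,1],p[1]+sn*xy[:,0]+c*xy[:,1]]
W=ray("top",g,.008)[:,:2]
r=least_squares(lambda p:(tr(p,L)-W).ravel(),[.54,-.01,.16]);p=r.x
print("base",p,np.degrees(p[2]),"res mm",(r.fun*1000).round(1))
S=np.array([[-78,-64],[78,-64],[78,64],[-78,64]])/1000
q=proj("top",np.c_[tr(p,S),[.0345]*4]);print("pred screws top",q.round(2))
# disc centroid: convex hull of bright pixels
for i,(x,y) in enumerate(((359,231),(349,180),(307,188))):
    a=t[y-9:y+10,x-9:x+10].mean(2).astype(np.float32);k=8
    A=cv2.resize(a,None,fx=k,fy=k,interpolation=cv2.INTER_CUBIC);m=(A>84).astype(np.uint8)
    pts=cv2.findNonZero(m);c,ra=cv2.minEnclosingCircle(pts);M=cv2.moments(cv2.convexHull(pts))
    cen=np.array([M['m10'],M['m01']])/M['m00'];cen=(cen+.5)/k-.5+[x-9,y-9]
    print("screw",i+1,cen.round(2),"minus pred",(cen-q[i]).round(2),"r",ra/k)
for nm,b in(("A",(335,148,352,165)),("B",(370,150,390,170)),("C",(265,248,292,280))):
    print(nm,blobs(s,lambda a:gold(a)+5,b).round(2).tolist())
P=np.array([[556.6,-322.2,40],[546.1,-287.8,40],[430,-272.4,40],[414.9,-304.9,40],[641.4,286.1,40],[640.8,250.1,40]])/1e3
print("pred side",proj("side",P).round(2).tolist())
print("side pocket",blobs(s,gold,(312,190,360,212)).round(2).tolist());print(proj("side",np.c_[tr(p,L),[.008]*6]).round(2).tolist())
print(t[226:252,202:230].tolist().__len__())
for ch in (0,1): print(t[224:252,202:232,ch])
E
```

```text
base [ 0.53887982 -0.01160784  0.16584121] 9.502001186047845 res mm [ 0.   0.   0.  -0.1 -0.3  0.   0.3  0.2 -0.2 -0.2  0.1  0.1]
pred screws top [[358.91 230.49]
 [348.58 179.22]
 [306.68 187.33]
 [316.58 238.7 ]]
screw 1 [361.08 228.43] minus pred [ 2.17 -2.06] r 8.710023880004883
screw 2 [351.52 177.03] minus pred [ 2.93 -2.2 ] r 8.548815727233887
screw 3 [302.83 189.28] minus pred [-3.85  1.95] r 8.75735855102539
A [[342.35, 148.0, 4.0], [343.91, 152.75, 7.0], [343.43, 164.0, 2.0]]
B [[381.65, 153.87, 7.0], [376.38, 157.92, 6.0], [387.98, 158.95, 11.0]]
C [[279.66, 252.84, 14.0], [275.74, 262.91, 17.0]]
pred side [[342.32, 147.6], [344.04, 152.45], [376.8, 157.8], [381.62, 153.72], [275.68, 262.35], [279.65, 252.31]]
side pocket [[320.31, 202.94, 8.0], [334.56, 203.06, 9.0], [349.07, 203.39, 9.0]]
[[320.12, 202.61], [320.07, 208.53], [334.79, 208.76], [334.55, 202.83], [348.98, 203.06], [349.51, 208.98]]
26
[[107 108 108 108 108 109 107 109 109 108 107 108 108 108 108 108 108 109
  107 107 108 109 108 109 113 116 115 115 116 117]
 [108 108 109 108 109 108 108 108 107 107 107 107 
[... 6126 characters left out ...]
 57  57  56  55  57  55
   54  55  55  54  54  54  54  55  54  53  53  63]
 [ 38  41  38  41  51  53  50  49  47  61  90  90  89  90  89  85  54  54
   55  55  56  54  54  54  62  89  89  89  90  94]
 [ 39  38  40  39  40  38  39  40  49  86 116 115 116 116 116 112  89  89
   90  88  91  89  89  90  94 115 116 115 114 115]
 [ 41  40  37  39  39  39  39  48  82 102 110 115 115 115 116 115 114 116
  115 114 115 114 116 115 116 116 115 114 115 115]
 [ 77  71  41  41  40  39  48  81 103 102 103 110 115 114 114 115 115 115
  115 115 115 115 115 115 116 116 116 115 115 114]
 [101  97  76  77  72  49  82 101 101 102 102 103 110 115 115 115 115 115
  116 115 115 115 114 115 114 114 115 115 116 115]]
```

```bash
cat >> h.py <<'E'
def plan(x,y,z,yaw):
    "print shift and turn to TCP x,y,z with closing axis at yaw deg (mod 180)"
    s=get_state();M=R.from_rotvec(s["eef_rot"]).as_matrix();cy=np.degrees(np.arctan2(M[1,1],M[0,1]))
    d=(yaw-cy+90)%180-90
    # levelling: rotation bringing tool z to -z
    zt=M[:,2];tilt=np.degrees(np.cross(zt,[0,0,-1]))
    print("pos",s["tcp_pos"].round(4),"closeyaw",cy.round(2),"q1,q6",s["q"][[0,5]].round(2),"F",s["ft_force"].round(1),"w",round(s["width"],4),"t",round(s["time"],2))
    print("shift",(np.array([x,y,z])-s["tcp_pos"]).round(4),"turn",round(d,2),"tilt",tilt.round(2))
E
python3 - <<'E'
from h import *
plan(.641,.268,.15,-1)
print("handle",ray("top",[[203.6,235],[210.2,231.2],[214.8,239],[207.2,242.2]],.126).round(4), ray("top",[[208.95,236.85]],.126))
print("stand",ray("top",np.array([[162,320],[257,307],[275,395],[170,413]])/5+[171.6,164.6],.06).round(4))
p=(.5389,-.0116);a=np.radians(9.5);B=lambda x,y:(p[0]+x*np.cos(a)-y*np.sin(a),p[1]+x*np.sin(a)+y*np.cos(a))
for n,q in dict(p1=(-.044,0),p2=(0,0),p3=(.044,0),s1=(-.078,-.064),s2=(.078,-.064),s3=(.078,.064),s4=(-.078,.064),hinge=(-.094,0)).items(): print(n,np.round(B(*q),4))
print("knob",ray("top",[[50/6+269.6,543/6+159.6]],.097))
E
```

```text
pos [0.2041 0.4561 0.2449] closeyaw 65.89 q1,q6 [1.15 1.57] F [-0.3 -0.3  0.7] w 0.0854 t 0.1
shift [ 0.4369 -0.1881 -0.0949] turn -66.89 tilt [ 0.05 -0.02  0.  ]
handle [[0.4711 0.3509 0.126 ]
 [0.4812 0.3325 0.126 ]
 [0.4593 0.3198 0.126 ]
 [0.451  0.341  0.126 ]] [[0.46565867 0.33605108 0.126     ]]
stand [[0.4894 0.3668 0.06  ]
 [0.4956 0.3111 0.06  ]
 [0.4442 0.301  0.06  ]
 [0.4353 0.3623 0.06  ]]
p1 [ 0.4955 -0.0189]
p2 [ 0.5389 -0.0116]
p3 [ 0.5823 -0.0043]
s1 [ 0.4725 -0.0876]
s2 [ 0.6264 -0.0618]
s3 [0.6053 0.0644]
s4 [0.4514 0.0386]
hinge [ 0.4462 -0.0271]
knob [[0.42331059 0.14820958 0.097     ]]
```

Request:
drive_tool(motion=[[0,0,-4.46,0.029,-0.0125,0,0],[0,0,-4.46,0.029,-0.0125,0,0],[0,0,-4.46,0.029,-0.0125,0,0],[0,0,-4.46,0.029,-0.0125,0,0],[0,0,-4.46,0.029,-0.0125,0,0]])

```text
time: 0.52
tcp_pos: [0.3504, 0.393, 0.2451]
eef_rot: [-1.243, -2.885, 0.001]
ft_force: [-0.5, 1.0, -0.6]
width: 0.0855
finger_force: 0.0
```

Request:
drive_tool(motion=[[0,0,-4.46,0.029,-0.0125,0,0],[0,0,-4.46,0.029,-0.0125,0,0],[0,0,-4.46,0.029,-0.0125,0,0],[0,0,-4.46,0.029,-0.0125,0,0],[0,0,-4.46,0.029,-0.0125,0,0]])

```text
time: 0.93
tcp_pos: [0.4954, 0.3304, 0.245]
eef_rot: [-1.778, -2.59, 0.001]
ft_force: [-0.4, 0.7, -0.0]
width: 0.0852
finger_force: 0.0
```

Request:
drive_tool(motion=[[0,0,-4.46,0.029,-0.0125,0,0],[0,0,-4.46,0.029,-0.0125,0,0],[0,0,-4.46,0.029,-0.0125,0,0],[0,0,-4.46,0.029,-0.0125,0,0],[0,0,-4.46,0.029,-0.0125,0,0]])

```text
time: 1.35
tcp_pos: [0.6403, 0.2679, 0.2449]
eef_rot: [-2.245, -2.197, 0.001]
ft_force: [1.1, 0.6, 0.3]
width: 0.0857
finger_force: 0.0
```

Request:
drive_tool(motion=[[0,0,0,0,0,-0.03,0],[0,0,0,0,0,-0.03,0],[0,0,0,0,0,-0.03,0],[0,0,0,0,0,-0.03,0],[0,0,0,0,0,0,0]])

```text
time: 1.77
tcp_pos: [0.6363, 0.2675, 0.1187]
eef_rot: [-2.239, -2.199, 0.014]
ft_force: [-1.1, -0.4, -0.1]
width: 0.0854
finger_force: 0.0
```

```bash
python3 - <<'E'
from h import *
plan(.641,.268,.034,-1)
E
```

```text
pos [0.6363 0.2675 0.1187] closeyaw -1.02 q1,q6 [0.4  1.99] F [-1.1 -0.4 -0.1] w 0.0854 t 1.77
shift [ 0.0047  0.0005 -0.0847] turn 0.02 tilt [ 0.21 -0.49  0.  ]
```

Request:
drive_tool(motion=[[0,0,0,0,0,0,0],[0,0,0,0,0,0,0]])

```text
time: 1.93
tcp_pos: [0.6398, 0.2692, 0.1272]
eef_rot: [2.24, 2.201, 0.002]
ft_force: [0.2, 0.6, 0.1]
width: 0.0852
finger_force: 0.0
```

```bash
python3 - <<'E'
from h import *
plan(.641,.268,.034,-1)
t=grab_frame("top");g=blobs(t,gold,(226,170,256,190));print(g)
E
```

```text
pos [0.6398 0.2692 0.1272] closeyaw -1.0 q1,q6 [0.4  1.99] F [0.2 0.6 0.1] w 0.0852 t 1.93
shift [ 0.0012 -0.0012 -0.0932] turn 0.0 tilt [-0.04  0.09  0.  ]
[[244.39514066 176.9398977   11.        ]]
```

Request:
drive_tool(motion=[[0,0,0,0.0005,0,-0.03,0],[0,0,0,0.0005,0,-0.03,0],[0,0,0,0.0005,0,-0.02,0],[0,0,0,0.0005,0,-0.011,0],[0,0,0,0,0,0,0]])

```text
time: 2.4
tcp_pos: [0.6409, 0.2687, 0.0335]
eef_rot: [-2.24, -2.201, 0.002]
ft_force: [-1.2, 0.1, -0.2]
width: 0.0856
finger_force: 0.0
```

Request:
drive_tool(motion=[[0,0,0,0,0,0,0.5],[0,0,0,0,0,0,1],[0,0,0,0,0,0,1],[0,0,0,0,0,0,1],[0,0,0,0,0,0,1]])

```text
time: 2.82
tcp_pos: [0.642, 0.2692, 0.0357]
eef_rot: [2.24, 2.201, 0.003]
ft_force: [-0.0, -0.7, 2.9]
width: 0.0307
finger_force: 59.7
```

Request:
drive_tool(motion=[[0,0,0,0,0,0,1],[0,0,0,0,0,0,1],[0,0,0,0,0,0,1]])

```text
time: 3.07
tcp_pos: [0.642, 0.2691, 0.0357]
eef_rot: [2.24, 2.201, 0.003]
ft_force: [-0.8, -1.2, 8.0]
width: 0.0312
finger_force: 60.4
```

```bash
python3 - <<'E'
from h import *
plan(.641,.268,.034,-1)
E
```

```text
pos [0.642  0.2691 0.0357] closeyaw -1.01 q1,q6 [0.4  1.99] F [-0.8 -1.2  8. ] w 0.0312 t 3.07
shift [-0.001  -0.0011 -0.0017] turn 0.01 tilt [-0.04  0.11  0.  ]
```

Request:
drive_tool(motion=[[0,0,0,0,0,0,0],[0,0,0,0,0,0,0],[0,0,0,0,0,0,0],[0,0,0,0,0,0,0],[0,0,0,0,0,0,0]])

```text
time: 3.48
tcp_pos: [0.6412, 0.2689, 0.0342]
eef_rot: [-2.241, -2.202, 0.0]
ft_force: [0.0, 0.3, -0.0]
width: 0.0851
finger_force: 0.0
```

Request:
drive_tool(motion=[[0,0,0,0,0,0,0],[0,0,6.92,0,0,0,0],[0,0,6.92,0,0,0,0],[0,0,6.92,0,0,0,0],[0,0,6.92,0,0,0,0]])

```text
time: 3.9
tcp_pos: [0.6412, 0.2688, 0.0342]
eef_rot: [-1.641, -2.679, 0.0]
ft_force: [-0.0, 0.5, -0.9]
width: 0.0853
finger_force: 0.0
```

Request:
drive_tool(motion=[[0,0,6.92,0,0,0,0],[0,0,6.92,0,0,0,0],[0,0,6.92,0,0,0,0],[0,0,6.92,0,0,0,0],[0,0,6.92,0,0,0,0]])

```text
time: 4.32
tcp_pos: [0.6412, 0.2688, 0.0342]
eef_rot: [-0.77, -3.046, 0.0]
ft_force: [-0.7, 0.7, 0.1]
width: 0.0852
finger_force: 0.0
```

Request:
drive_tool(motion=[[0,0,6.92,0,0,0,0],[0,0,6.92,0,0,0,0],[0,0,6.92,0,0,0,0],[0,0,6.92,0,0,0,0],[0,0,0,0,0,0,0]])

```text
time: 4.73
tcp_pos: [0.6412, 0.2689, 0.0342]
eef_rot: [-0.019, -3.141, 0.0]
ft_force: [-0.3, -0.2, 0.3]
width: 0.0852
finger_force: 0.0
```

Request:
drive_tool(motion=[[0,0,0,0,0,0,0],[0,0,0,0,0,0,1],[0,0,0,0,0,0,1],[0,0,0,0,0,0,1],[0,0,0,0,0,0,1]])

```text
time: 5.15
tcp_pos: [0.6414, 0.2689, 0.0346]
eef_rot: [0.031, 3.141, 0.0]
ft_force: [1.9, 1.3, 5.0]
width: 0.0528
finger_force: 63.8
```

Request:
drive_tool(motion=[[0,0,0,0,0,0,1],[0,0,0,0,0,0,1],[0,0,0,0,0,0,1]])

```text
time: 5.4
tcp_pos: [0.6415, 0.2689, 0.0346]
eef_rot: [0.03, 3.141, 0.0]
ft_force: [0.8, -0.1, 4.8]
width: 0.0528
finger_force: 63.7
```

```bash
python3 - <<'E'
from h import *
plan(.641,.268,.034,89)
s=grab_frame("side");print(blobs(s,lambda a:gold(a)+5,(262,248,295,280)))
E
```

```text
pos [0.6415 0.2689 0.0346] closeyaw 88.92 q1,q6 [0.4  0.42] F [ 0.8 -0.1  4.8] w 0.0528 t 5.4
shift [-0.0005 -0.0009 -0.0006] turn 0.08 tilt [-0.01  0.03  0.  ]
[[280.68055556 252.72916667   5.        ]]
```

Request:
drive_tool(motion=[[0,0,0,0,0,0,0],[0,0,0,0,0,0,0],[0,0,0,0,0,0,0],[0,0,0,0,0,0.02,0],[0,0,0,0,0,0.03,0]])

```text
time: 5.87
tcp_pos: [0.6393, 0.2681, 0.0817]
eef_rot: [-0.029, -3.136, 0.004]
ft_force: [0.7, 0.6, 0.6]
width: 0.0854
finger_force: 0.0
```

Request:
drive_tool(motion=[[0,0,0,0,0.02,0.03,0],[0,0,0,0,0.025,0.025,0],[0,0,0,0,0.025,0.025,0],[0,0,0,0,0.02,0.02,0]])

```text
time: 6.2
tcp_pos: [0.641, 0.3604, 0.1866]
eef_rot: [0.029, 3.14, 0.002]
ft_force: [1.0, 0.3, 0.2]
width: 0.0854
finger_force: 0.0
```

```bash
python3 - <<'E'
from h import *
t=grab_frame("top");g=blobs(t,gold,(226,170,256,190));print(g);print(ray("top",g[:,:2],.04).round(4),ray("top",g[:,:2],.04).mean(0).round(4))
s=grab_frame("side");g=blobs(s,lambda a:gold(a)+5,(262,248,295,280));print(g);print(ray("side",g[:,:2],.04).mean(0).round(4))
plan(.6415,.2689,.034,89)
E
```

```text
[[232.54081633 176.53790087   9.        ]
 [244.57575758 176.45454545   7.        ]]
[[0.643  0.2857 0.04  ]
 [0.6423 0.2495 0.04  ]] [0.6426 0.2676 0.04  ]
[[279.48198198 252.52927928  10.        ]
 [275.42190889 262.53253796  18.        ]]
[0.6414 0.2689 0.04  ]
pos [0.6418 0.3626 0.1878] closeyaw 89.11 q1,q6 [0.51 0.53] F [-0.   0.5 -0.8] w 0.0855 t 6.3
shift [-0.0003 -0.0937 -0.1538] turn -0.11 tilt [-0.18  0.26  0.  ]
```

Request:
drive_tool(motion=[[0,0,0,0,-0.03,-0.02,0],[0,0,0,0,-0.03,-0.02,0],[0,0,0,0,-0.03,-0.02,0],[0,0,0,0,0,-0.03,0],[0,0,0,0,0,-0.03,0]])

```text
time: 6.72
tcp_pos: [0.6413, 0.2664, 0.0634]
eef_rot: [0.033, 3.141, -0.0]
ft_force: [0.2, 0.9, 0.7]
width: 0.0852
finger_force: 0.0
```

Request:
drive_tool(motion=[[0,0,0,0,0,-0.02,0],[0,0,0,0,0,-0.01,0],[0,0,0,0,0,0,0],[0,0,0,0,0,0,0]])

```text
time: 7.05
tcp_pos: [0.6412, 0.2687, 0.0346]
eef_rot: [-0.029, -3.141, 0.0]
ft_force: [-1.7, -0.8, -0.1]
width: 0.0854
finger_force: 0.0
```

Request:
drive_tool(motion=[[0,0,0,0,0,0,1],[0,0,0,0,0,0,1],[0,0,0,0,0,0,1],[0,0,0,0,0,0,1],[0,0,0,0,0,0,1]])

```text
time: 7.47
tcp_pos: [0.6421, 0.2693, 0.036]
eef_rot: [0.029, 3.139, 0.002]
ft_force: [-1.0, 0.3, 6.9]
width: 0.0526
finger_force: 63.5
```

Request:
drive_tool(motion=[[0,0,0,0,0,0,1],[0,0,0,0,0,0.015,1],[0,0,0,0,0,0.03,1],[0,0,0,0,0,0.03,1],[0,0,0,0,0,0.015,1]])

```text
time: 7.88
tcp_pos: [0.6424, 0.2694, 0.1288]
eef_rot: [0.029, 3.137, 0.003]
ft_force: [1.1, -0.1, 0.1]
width: 0.0525
finger_force: 63.2
```

```bash
python3 - <<'E'
from h import *
plan(.5814,-.0032,.1,99.5)
E
```

```text
pos [0.6424 0.2694 0.1288] closeyaw 88.96 q1,q6 [0.4  0.42] F [ 1.1 -0.1  0.1] w 0.0525 t 7.88
shift [-0.061  -0.2726 -0.0288] turn 10.54 tilt [-0.1   0.24  0.  ]
```

Request:
drive_tool(motion=[[0,0,0.88,-0.005,-0.0227,0,1],[0,0,0.88,-0.005,-0.0227,0,1],[0,0,0.88,-0.005,-0.0227,0,1],[0,0,0.88,-0.005,-0.0227,0,1],[0,0,0.88,-0.005,-0.0227,0,1]])

```text
time: 8.3
tcp_pos: [0.6161, 0.1545, 0.1251]
eef_rot: [-0.093, 3.139, 0.0]
ft_force: [0.2, -0.5, -1.0]
width: 0.0524
finger_force: 63.2
```

Request:
drive_tool(motion=[[0,0,0.88,-0.005,-0.0227,0,1],[0,0,0.88,-0.005,-0.0227,0,1],[0,0,0.88,-0.005,-0.0227,0,1],[0,0,0.88,-0.005,-0.0227,0,1],[0,0,0.88,-0.005,-0.0227,0,1]])

```text
time: 8.72
tcp_pos: [0.5912, 0.0409, 0.1251]
eef_rot: [-0.214, 3.133, -0.0]
ft_force: [1.0, -1.0, -0.5]
width: 0.0524
finger_force: 63.2
```

Request:
drive_tool(motion=[[0,0,0.88,-0.005,-0.0227,0,1],[0,0,0.88,-0.005,-0.0227,0,1],[0,0,0,0,0,-0.02,1],[0,0,0,0,0,-0.02,1],[0,0,0,0,0,0,1]])

```text
time: 9.13
tcp_pos: [0.5796, -0.0039, 0.0818]
eef_rot: [0.259, -3.127, -0.0]
ft_force: [-1.3, 0.7, -2.3]
width: 0.0524
finger_force: 63.2
```

Request:
drive_tool(motion=[[0,0,0,0,0,0,1],[0,0,0,0,0,0,1],[0,0,0,0,0,0,1]])

```text
time: 9.38
tcp_pos: [0.5821, -0.0033, 0.0857]
eef_rot: [-0.261, 3.129, -0.0]
ft_force: [-0.1, -0.3, -0.9]
width: 0.0525
finger_force: 63.2
```

```bash
python3 - <<'E'
from h import *
plan(.5814,-.0032,.065,99.5)
E
```

```text
pos [ 0.5821 -0.0033  0.0857] closeyaw 99.54 q1,q6 [-0.01 -0.17] F [-0.1 -0.3 -0.9] w 0.0525 t 9.38
shift [-0.0007  0.0001 -0.0207] turn -0.04 tilt [0.   0.11 0.  ]
```

Aligned with pocket 3. I'll descend slowly and watch the force.

Request:
drive_tool(motion=[[0,0,0,-0.0005,0,-0.01,1],[0,0,0,0,0,-0.01,1],[0,0,0,0,0,-0.005,1],[0,0,0,0,0,-0.004,1],[0,0,0,0,0,0,1]])

```text
time: 9.8
tcp_pos: [0.5807, -0.0034, 0.0543]
eef_rot: [0.261, -3.13, -0.0]
ft_force: [4.3, 0.6, -3.2]
width: 0.0526
finger_force: 63.2
```

Request:
drive_tool(motion=[[0,0,0,0,0,-0.003,1],[0,0,0,0,0,-0.003,1],[0,0,0,0,0,-0.002,1],[0,0,0,0,0,-0.002,1],[0,0,0,0,0,0,1]])

```text
time: 10.22
tcp_pos: [0.5808, -0.0035, 0.045]
eef_rot: [-0.26, 3.131, -0.0]
ft_force: [4.3, 0.3, -3.1]
width: 0.0522
finger_force: 63.2
```

Request:
drive_tool(motion=[[0,0,0,0.0005,0,-0.001,1],[0,0,0,0,0,-0.001,1],[0,0,0,0,0,0,1]])

```text
time: 10.47
tcp_pos: [0.581, -0.0036, 0.044]
eef_rot: [0.26, -3.131, 0.0]
ft_force: [-3.6, 0.2, 13.0]
width: 0.0527
finger_force: 64.9
```

Request:
drive_tool(motion=[[0,0,0,0,0,-0.001,1],[0,0,0,0,0,0,1]])

```text
time: 10.63
tcp_pos: [0.5811, -0.0036, 0.0439]
eef_rot: [-0.26, 3.13, -0.0]
ft_force: [-10.4, -0.5, 29.2]
width: 0.0527
finger_force: 66.8
```

Request:
drive_tool(motion=[[0,0,0,0,0,0.001,0],[0,0,0,0,0,0,0],[0,0,0,0,0,0,0],[0,0,0,0,0,0.01,0],[0,0,0,0,0,0.02,0]])

```text
time: 11.05
tcp_pos: [0.5796, -0.0035, 0.072]
eef_rot: [0.26, -3.127, -0.001]
ft_force: [0.3, 0.2, -0.5]
width: 0.0859
finger_force: 0.0
```

Request:
drive_tool(motion=[[0,0,0,0,0,0.03,0],[0,0,0,0,-0.02,0.02,0],[0,0,0,0,-0.03,0,0],[0,0,0,0,-0.03,0,0],[0,0,0,0,-0.03,0,0]])

```text
time: 11.47
tcp_pos: [0.5813, -0.1146, 0.1244]
eef_rot: [-0.262, 3.13, -0.001]
ft_force: [0.5, -0.1, 0.0]
width: 0.085
finger_force: 0.0
```

```bash
python3 - <<'E'
from h import *
t=grab_frame("top");s=grab_frame("side");cv2.imwrite("pics/top1.png",t[:,:,::-1]);cv2.imwrite("pics/side1.png",s[:,:,::-1])
for nm,b in(("A",(412,190,448,215)),("B",(410,232,442,260))):
    g=blobs(t,gold,b); P=ray("top",g[:,:2],.04); print(nm,g.round(2).tolist(),P.mean(0).round(4))
    if len(g)==2: d=P[1]-P[0];print(np.degrees(np.arctan2(d[1],d[0])))
g=blobs(t,gold,(312,185,355,235));print(g.round(2).tolist());print(ray("top",g[:,:2],.008).round(4).tolist());print("z48",ray("top",g[:,:2],.048).round(4).tolist())
plan(.5503,-.3037,.12,107.1)
E
```

```text
Traceback (most recent call last):
IndexError: too many indices for array: array is 1-dimensional, but 2 were indexed
```

View pics/top1.png

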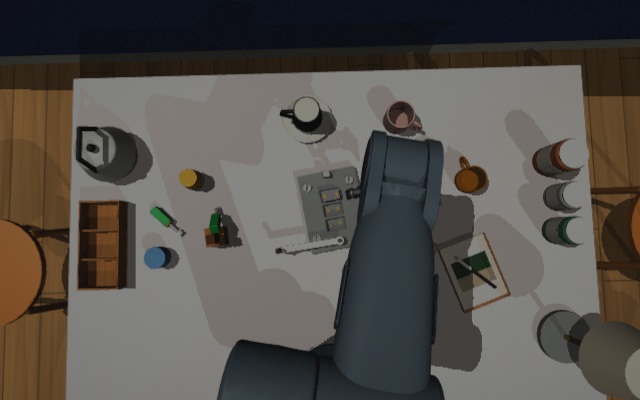

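The pack sits in pocket 3 at (331,196). The free-standing green look-alikes have toppled, one at (165,218) and one at (216,222) by the stand. The arm hides packs A and B here, so I'll use the side view.

```bash
python3 - <<'E'
from h import *
s=cv2.imread("pics/side1.png")[:,:,::-1]
for nm,b in(("A",(325,140,362,165)),("B",(362,146,386,168))):
    g=blobs(s,lambda a:gold(a)+8,b); print(nm,g.round(2).tolist() if len(g) else 0)
    if len(g): print(ray("side",g[:,:2],.04).round(4).tolist())
a=cv2.resize(s[130:320,200:420],None,fx=3.6,fy=3.1,interpolation=2);cv2.imwrite("pics/s1c.png",cv2.convertScaleAbs(a[:,:,::-1],alpha=1.3))
plan(.5503,-.3037,.12,107.1)
E
```

```text
A [[335.71, 142.79, 47.0], [342.25, 148.0, 4.0], [343.93, 152.84, 7.0], [343.4, 164.0, 2.0]]
[[0.5851, -0.3542, 0.04], [0.5565, -0.3192, 0.04], [0.5461, -0.2849, 0.04], [0.5384, -0.208, 0.04]]
B [[375.0, 146.4, 2.0], [381.66, 153.94, 5.0], [376.38, 157.96, 5.0]]
[[0.4412, -0.3549, 0.04], [0.4147, -0.3033, 0.04], [0.4314, -0.271, 0.04]]
pos [ 0.581  -0.1172  0.1239] closeyaw 99.31 q1,q6 [-0.2  -0.36] F [-1.   1.2  0.1] w 0.0852 t 11.57
shift [-0.0307 -0.1865 -0.0039] turn 7.79 tilt [0.05 0.02 0.  ]
```

View pics/s1c.png

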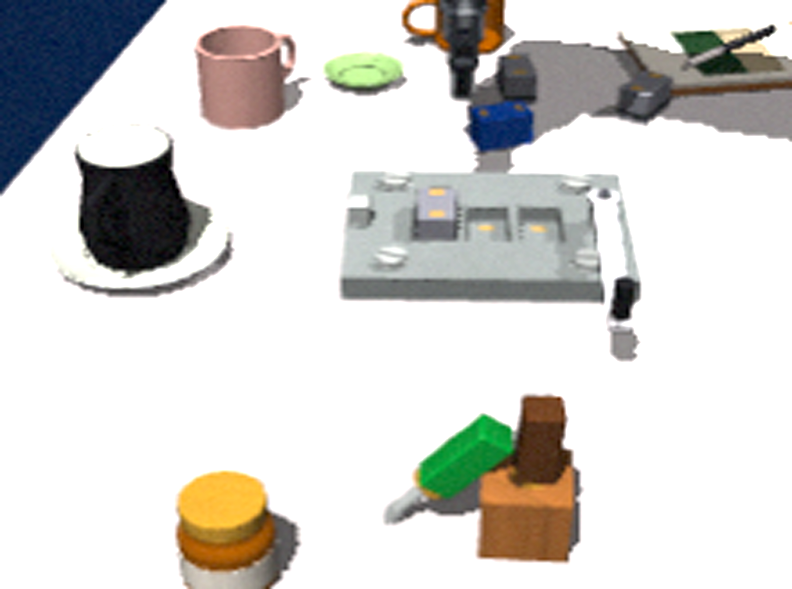

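Pack A is unmoved and the first pack is well seated. One green look-alike now leans against the stand. Next is pack A.

Request:
drive_tool(motion=[[0,0,1.1,-0.0043,-0.0266,0,0],[0,0,1.1,-0.0043,-0.0266,0,0],[0,0,1.1,-0.0043,-0.0266,0,0],[0,0,1.1,-0.0043,-0.0266,0,0.1],[0,0,1.1,-0.0043,-0.0266,0,0.1]])

```text
time: 11.98
tcp_pos: [0.5594, -0.2473, 0.1238]
eef_rot: [0.412, -3.114, -0.0]
ft_force: [0.2, -0.3, -0.4]
width: 0.077
finger_force: 0.0
```

Request:
drive_tool(motion=[[0,0,1.1,-0.0043,-0.0266,0,0.1],[0,0,1.1,-0.0043,-0.0266,0,0.1],[0,0,0,0,0,-0.02,0.1],[0,0,0,0,0,0,0.1],[0,0,0,0,0,0,0.1]])

```text
time: 12.4
tcp_pos: [0.5505, -0.2989, 0.1029]
eef_rot: [0.469, -3.105, -0.003]
ft_force: [0.1, -0.1, -0.3]
width: 0.0769
finger_force: 0.0
```

```bash
python3 - <<'E'
from h import *
plan(.5508,-.303,.0345,107)
E
```

```text
pos [ 0.5505 -0.2989  0.1029] closeyaw 107.2 q1,q6 [-0.5 -0.8] F [ 0.1 -0.1 -0.3] w 0.0769 t 12.4
shift [ 0.0003 -0.0041 -0.0684] turn -0.2 tilt [-0.08 -0.11 -0.  ]
```

Request:
drive_tool(motion=[[0,0,0,0,-0.003,-0.025,0.1],[0,0,0,0,0,-0.025,0.1],[0,0,0,0,0,-0.015,0.1],[0,0,0,0,0,-0.004,0.1],[0,0,0,0,0,0,0.1]])

```text
time: 12.82
tcp_pos: [0.5511, -0.3016, 0.0343]
eef_rot: [0.472, -3.105, -0.001]
ft_force: [-0.1, -0.2, 0.6]
width: 0.0769
finger_force: 0.0
```

Request:
drive_tool(motion=[[0,0,0,0,0,0,0.1],[0,0,0,0,0,0,1],[0,0,0,0,0,0,1],[0,0,0,0,0,0,1],[0,0,0,0,0,0,1]])

```text
time: 13.23
tcp_pos: [0.552, -0.303, 0.036]
eef_rot: [-0.47, 3.104, -0.002]
ft_force: [-2.0, 2.0, 10.7]
width: 0.0527
finger_force: 62.8
```

Request:
drive_tool(motion=[[0,0,0,0,0,0,1],[0,0,0,0,0,0.015,1],[0,0,0,0,0,0.025,1],[0,0,0,0,0,0.025,1],[0,0,0,0,0,0.025,1]])

```text
time: 13.65
tcp_pos: [0.5511, -0.3027, 0.126]
eef_rot: [-0.47, 3.106, -0.0]
ft_force: [0.9, -0.7, -2.0]
width: 0.0523
finger_force: 63.8
```

```bash
python3 - <<'E'
from h import *
plan(.5384,-.0107,.085,99.5)
E
```

```text
pos [ 0.5511 -0.3027  0.126 ] closeyaw 107.21 q1,q6 [-0.5 -0.8] F [ 0.9 -0.7 -2. ] w 0.0523 t 13.65
shift [-0.0127  0.292  -0.041 ] turn -7.71 tilt [0.01 0.02 0.  ]
```

Request:
drive_tool(motion=[[0,0,-0.64,-0.001,0.0243,0,1],[0,0,-0.64,-0.001,0.0243,0,1],[0,0,-0.64,-0.001,0.0243,0,1],[0,0,-0.64,-0.001,0.0243,0,1],[0,0,-0.64,-0.001,0.0243,0,1]])

```text
time: 14.07
tcp_pos: [0.5461, -0.1802, 0.1251]
eef_rot: [-0.382, 3.117, -0.001]
ft_force: [0.3, -0.0, -1.3]
width: 0.0525
finger_force: 63.9
```

Request:
drive_tool(motion=[[0,0,-0.64,-0.001,0.0243,0,1],[0,0,-0.64,-0.001,0.0243,0,1],[0,0,-0.64,-0.001,0.0243,0,1],[0,0,-0.64,-0.001,0.0243,0,1],[0,0,-0.64,-0.001,0.0243,0,1]])

```text
time: 14.48
tcp_pos: [0.5411, -0.0586, 0.1251]
eef_rot: [-0.295, 3.127, -0.0]
ft_force: [-0.6, 0.6, -1.2]
width: 0.0527
finger_force: 63.9
```

Request:
drive_tool(motion=[[0,0,-0.64,-0.001,0.0243,0,1],[0,0,-0.64,-0.001,0.0243,0,1],[0,0,0,0,0,-0.02,1],[0,0,0,0,0,-0.02,1],[0,0,0,0,0,0,1]])

```text
time: 14.9
tcp_pos: [0.5375, -0.0106, 0.082]
eef_rot: [0.262, -3.127, -0.001]
ft_force: [-0.9, -0.4, -3.0]
width: 0.0524
finger_force: 63.8
```

Request:
drive_tool(motion=[[0,0,0,0,0,0,1],[0,0,0,0,0,0,1],[0,0,0,0,0,0,1]])

```text
time: 15.15
tcp_pos: [0.5399, -0.0114, 0.0857]
eef_rot: [-0.26, 3.129, -0.0]
ft_force: [-0.9, -0.5, -0.9]
width: 0.0527
finger_force: 63.8
```

```bash
python3 - <<'E'
from h import *
plan(.5384,-.0107,.054,99.5)
E
```

```text
pos [ 0.5399 -0.0114  0.0857] closeyaw 99.5 q1,q6 [-0.02 -0.19] F [-0.9 -0.5 -0.9] w 0.0527 t 15.15
shift [-0.0015  0.0007 -0.0317] turn -0.0 tilt [0.   0.11 0.  ]
```

Request:
drive_tool(motion=[[0,0,0,-0.001,0.0005,-0.01,1],[0,0,0,0,0,-0.01,1],[0,0,0,0,0,-0.005,1],[0,0,0,0,0,-0.004,1],[0,0,0,0,0,0,1]])

```text
time: 15.57
tcp_pos: [0.5379, -0.0106, 0.0543]
eef_rot: [0.261, -3.13, -0.0]
ft_force: [2.2, 0.5, -1.6]
width: 0.0527
finger_force: 63.7
```

Request:
drive_tool(motion=[[0,0,0,0,0,-0.003,1],[0,0,0,0,0,-0.003,1],[0,0,0,0,0,-0.003,1],[0,0,0,0,0,-0.002,1],[0,0,0,0,0,0,1]])

```text
time: 15.98
tcp_pos: [0.5381, -0.0106, 0.0442]
eef_rot: [0.261, -3.131, 0.0]
ft_force: [1.2, -0.1, -1.0]
width: 0.0523
finger_force: 63.8
```

Request:
drive_tool(motion=[[0,0,0,0,0,-0.001,1],[0,0,0,0,0,-0.001,1],[0,0,0,0,0,0,1]])

```text
time: 16.23
tcp_pos: [0.5382, -0.0106, 0.044]
eef_rot: [-0.261, 3.13, -0.0]
ft_force: [-12.5, 1.2, 33.8]
width: 0.0525
finger_force: 67.9
```

Request:
drive_tool(motion=[[0,0,0,0,0,0.001,0],[0,0,0,0,0,0,0],[0,0,0,0,0,0,0],[0,0,0,0,0,0.01,0],[0,0,0,0,0,0.02,0]])

```text
time: 16.65
tcp_pos: [0.5366, -0.0106, 0.0721]
eef_rot: [0.261, -3.127, -0.001]
ft_force: [0.8, -0.1, 0.5]
width: 0.0854
finger_force: 0.0
```

Request:
drive_tool(motion=[[0,0,0,0,0,0.03,0],[0,0,0,0,0,0.02,0],[0,0,0,0,0,0,0],[0,0,0,0,0,0,0]])

```text
time: 16.98
tcp_pos: [0.5389, -0.0107, 0.1247]
eef_rot: [-0.261, 3.128, -0.0]
ft_force: [-0.9, -0.0, -0.6]
width: 0.0855
finger_force: 0.0
```

```bash
python3 - <<'E'
from h import *
s=grab_frame("side");t=grab_frame("top")
g=blobs(s,lambda a:gold(a)+8,(362,146,386,168)); print("B side",g.round(2).tolist(),ray("side",g[:,:2],.04).round(4).tolist())
g=blobs(t,gold,(410,232,442,260));print("B top",g.round(2).tolist() if len(g) else 0)
plan(.4222,-.2873,.1,64.5)
E
```

```text
B side [[375.15, 146.0, 2.0], [378.0, 151.27, 2.0], [381.68, 153.95, 5.0], [376.47, 157.97, 5.0]] [[0.4408, -0.3581, 0.04], [0.4284, -0.3202, 0.04], [0.4146, -0.3033, 0.04], [0.4311, -0.271, 0.04]]
B top [[422.48, 243.36, 6.0], [433.65, 248.27, 6.0]]
pos [ 0.5377 -0.0106  0.1228] closeyaw 99.53 q1,q6 [-0.02 -0.19] F [-0.  -0.2 -0.6] w 0.0852 t 17.08
shift [-0.1155 -0.2767 -0.0228] turn -35.03 tilt [-0.   -0.05 -0.  ]
```

Request:
drive_tool(motion=[[0,0,-2.92,-0.0096,-0.023,0,0],[0,0,-2.92,-0.0096,-0.023,0,0],[0,0,-2.92,-0.0096,-0.023,0,0],[0,0,-2.92,-0.0096,-0.023,0,0],[0,0,-2.92,-0.0096,-0.023,0,0]])

```text
time: 17.5
tcp_pos: [0.4889, -0.1264, 0.1223]
eef_rot: [-0.142, -3.136, -0.001]
ft_force: [-0.1, -0.3, 0.3]
width: 0.0853
finger_force: 0.0
```

Request:
drive_tool(motion=[[0,0,-2.92,-0.0096,-0.023,0,0],[0,0,-2.92,-0.0096,-0.023,0,0.15],[0,0,-2.92,-0.0096,-0.023,0,0.2],[0,0,-2.92,-0.0096,-0.023,0,0.2],[0,0,-2.92,-0.0096,-0.023,0,0.2]])

```text
time: 17.92
tcp_pos: [0.4409, -0.2413, 0.1223]
eef_rot: [-0.54, -3.093, -0.001]
ft_force: [0.3, 0.7, -0.3]
width: 0.0682
finger_force: 0.0
```

Request:
drive_tool(motion=[[0,0,-2.92,-0.0096,-0.023,0,0.2],[0,0,-2.92,-0.0096,-0.023,0,0.2],[0,0,0,0,0,-0.02,0.2],[0,0,0,0,0,-0.01,0.2],[0,0,0,0,0,0,0.2]])

```text
time: 18.33
tcp_pos: [0.4212, -0.2854, 0.0904]
eef_rot: [-0.693, -3.059, -0.003]
ft_force: [0.2, 0.4, -0.5]
width: 0.0684
finger_force: 0.0
```

Request:
drive_tool(motion=[[0,0,0,0,0,0,0.2],[0,0,0,0,0,0,0.2]])

```text
time: 18.5
tcp_pos: [0.4232, -0.286, 0.0935]
eef_rot: [-0.692, -3.064, -0.0]
ft_force: [0.0, 0.9, 1.0]
width: 0.068
finger_force: 0.0
```

```bash
python3 - <<'E'
from h import *
plan(.4224,-.2873,.037,64.5)
E
```

```text
pos [ 0.4232 -0.286   0.0935] closeyaw 64.57 q1,q6 [-0.59 -0.15] F [0.  0.9 1. ] w 0.068 t 18.5
shift [-0.0008 -0.0013 -0.0565] turn -0.07 tilt [-0.01 -0.02 -0.  ]
```

Request:
drive_tool(motion=[[0,0,0,-0.0005,-0.001,-0.02,0.2],[0,0,0,0,0,-0.02,0.2],[0,0,0,0,0,-0.01,0.2],[0,0,0,0,0,-0.006,0.2],[0,0,0,0,0,0,0.2]])

```text
time: 18.92
tcp_pos: [0.4222, -0.2871, 0.0368]
eef_rot: [-0.692, -3.063, -0.001]
ft_force: [1.0, -0.2, 0.3]
width: 0.0684
finger_force: 0.0
```

Request:
drive_tool(motion=[[0,0,0,0,0,0,0.2],[0,0,0,0,0,0,1],[0,0,0,0,0,0,1],[0,0,0,0,0,0,1],[0,0,0,0,0,0,1]])

```text
time: 19.33
tcp_pos: [0.4231, -0.288, 0.0386]
eef_rot: [0.693, 3.062, -0.001]
ft_force: [-1.3, 1.7, 9.0]
width: 0.0524
finger_force: 63.0
```

Request:
drive_tool(motion=[[0,0,0,0,0,0,1],[0,0,0,0,0,0.015,1],[0,0,0,0,0,0.025,1],[0,0,0,0,0,0.025,1],[0,0,0,0,0,0.025,1]])

```text
time: 19.75
tcp_pos: [0.4224, -0.2876, 0.1291]
eef_rot: [0.694, 3.064, -0.0]
ft_force: [0.8, -0.2, -1.2]
width: 0.0524
finger_force: 63.6
```

```bash
python3 - <<'E'
from h import *
plan(.4949,-.0178,.09,99.5)
E
```

```text
pos [ 0.4224 -0.2876  0.1291] closeyaw 64.49 q1,q6 [-0.6  -0.15] F [ 0.8 -0.2 -1.2] w 0.0524 t 19.75
shift [ 0.0725  0.2698 -0.0391] turn 35.01 tilt [0.02 0.03 0.  ]
```

Request:
drive_tool(motion=[[0,0,2.92,0.006,0.0225,0,1],[0,0,2.92,0.006,0.0225,0,1],[0,0,2.92,0.006,0.0225,0,1],[0,0,2.92,0.006,0.0225,0,1],[0,0,2.92,0.006,0.0225,0,1]])

```text
time: 20.17
tcp_pos: [0.4528, -0.1742, 0.1281]
eef_rot: [0.295, 3.127, -0.0]
ft_force: [0.6, 0.1, -1.1]
width: 0.0526
finger_force: 63.7
```

Request:
drive_tool(motion=[[0,0,2.92,0.006,0.0225,0,1],[0,0,2.92,0.006,0.0225,0,1],[0,0,2.92,0.006,0.0225,0,1],[0,0,2.92,0.006,0.0225,0,1],[0,0,2.92,0.006,0.0225,0,1]])

```text
time: 20.58
tcp_pos: [0.4829, -0.0615, 0.1281]
eef_rot: [-0.105, 3.139, -0.0]
ft_force: [0.5, 0.3, -0.8]
width: 0.0526
finger_force: 63.7
```

Request:
drive_tool(motion=[[0,0,2.92,0.006,0.0225,0,1],[0,0,2.92,0.006,0.0225,0,1],[0,0,0,0,0,-0.02,1],[0,0,0,0,0,-0.02,1],[0,0,0,0,0,0,1]])

```text
time: 21.0
tcp_pos: [0.4929, -0.0171, 0.0851]
eef_rot: [0.262, -3.127, -0.001]
ft_force: [-1.4, -0.7, -1.6]
width: 0.0521
finger_force: 63.6
```

Request:
drive_tool(motion=[[0,0,0,0,0,0,1],[0,0,0,0,0,0,1],[0,0,0,0,0,0,1],[0,0,0,0,0,0,1]])

```text
time: 21.33
tcp_pos: [0.4951, -0.0179, 0.0884]
eef_rot: [-0.26, 3.129, -0.0]
ft_force: [-0.7, 0.7, -1.4]
width: 0.0521
finger_force: 63.6
```

```bash
python3 - <<'E'
from h import *
plan(.4949,-.0178,.057,99.5)
E
```

```text
pos [ 0.4951 -0.0179  0.0884] closeyaw 99.5 q1,q6 [-0.04 -0.2 ] F [-0.7  0.7 -1.4] w 0.0521 t 21.33
shift [-0.0002  0.0001 -0.0314] turn -0.0 tilt [0.   0.09 0.  ]
```

Request:
drive_tool(motion=[[0,0,0,0,0,-0.01,1],[0,0,0,0,0,-0.01,1],[0,0,0,0,0,-0.005,1],[0,0,0,0,0,-0.004,1],[0,0,0,0,0,0,1]])

```text
time: 21.75
tcp_pos: [0.494, -0.0176, 0.0572]
eef_rot: [0.261, -3.129, -0.0]
ft_force: [1.0, 0.1, -1.6]
width: 0.0526
finger_force: 63.6
```

Request:
drive_tool(motion=[[0,0,0,0,0,-0.003,1],[0,0,0,0,0,-0.003,1],[0,0,0,0,0,-0.003,1],[0,0,0,0,0,-0.002,1],[0,0,0,0,0,0,1]])

```text
time: 22.17
tcp_pos: [0.4942, -0.0176, 0.0469]
eef_rot: [0.261, -3.13, -0.0]
ft_force: [0.5, -0.4, -1.0]
width: 0.0525
finger_force: 63.7
```

Request:
drive_tool(motion=[[0,0,0,0,0,-0.001,1],[0,0,0,0,0,-0.001,1],[0,0,0,0,0,0,1]])

```text
time: 22.42
tcp_pos: [0.4945, -0.0176, 0.0466]
eef_rot: [-0.261, 3.13, -0.0]
ft_force: [-11.2, 0.8, 27.5]
width: 0.0526
finger_force: 66.8
```

Request:
drive_tool(motion=[[0,0,0,0,0,0.001,0],[0,0,0,0,0,0,0],[0,0,0,0,0,0,0],[0,0,0,0,0,0.01,0],[0,0,0,0,0,0.02,0]])

```text
time: 22.83
tcp_pos: [0.493, -0.0176, 0.0754]
eef_rot: [0.261, -3.127, -0.001]
ft_force: [0.6, 0.8, -0.7]
width: 0.0855
finger_force: 0.0
```

Request:
drive_tool(motion=[[0,0,0,0,0,0.03,0],[0,0,0,0,0,0.03,0],[0,0,6.78,-0.0055,0.0128,0.02,0],[0,0,6.78,-0.0055,0.0128,0,0],[0,0,6.78,-0.0055,0.0128,0,0]])

```text
time: 23.25
tcp_pos: [0.4786, 0.0211, 0.1583]
eef_rot: [-0.817, 3.031, -0.001]
ft_force: [-0.4, 0.5, -1.3]
width: 0.0854
finger_force: 0.0
```

Request:
drive_tool(motion=[[0,0,6.78,-0.0055,0.0128,0,0],[0,0,6.78,-0.0055,0.0128,0,0],[0,0,6.78,-0.0055,0.0128,0,0],[0,0,6.78,-0.0055,0.0128,0,0],[0,0,6.78,-0.0055,0.0128,0,0]])

```text
time: 23.67
tcp_pos: [0.4501, 0.0854, 0.157]
eef_rot: [-1.667, 2.662, -0.0]
ft_force: [-0.5, 0.6, -0.2]
width: 0.0852
finger_force: 0.0
```

Request:
drive_tool(motion=[[0,0,6.78,-0.0055,0.0128,0,0],[0,0,6.78,-0.0055,0.0128,0,0],[0,0,6.78,-0.0055,0.0128,0,0],[0,0,6.78,-0.0055,0.0128,0,0],[0,0,6.78,-0.0055,0.0128,0,0]])

```text
time: 24.08
tcp_pos: [0.4226, 0.1494, 0.157]
eef_rot: [-2.371, 2.061, -0.0]
ft_force: [-0.5, 0.1, 0.3]
width: 0.085
finger_force: 0.0
```

Request:
drive_tool(motion=[[0,0,0,0,0,0,0],[0,0,0,0,0,0,0],[0,0,0,0,0,0,0]])

```text
time: 24.33
tcp_pos: [0.4232, 0.1484, 0.1566]
eef_rot: [-2.362, 2.071, -0.0]
ft_force: [-0.1, 0.3, -0.6]
width: 0.0848
finger_force: 0.0
```

```bash
python3 - <<'E'
from h import *
plan(.4225,.149,.084,7.6)
t=grab_frame("top");s=grab_frame("side");cv2.imwrite("pics/top2.png",t[:,:,::-1]);cv2.imwrite("pics/side2.png",s[:,:,::-1])
g=blobs(t,gold,(312,180,355,235));print(g.round(2).tolist());print("z48",ray("top",g[:,:2],.048).round(4).tolist())
print("side knob pred", proj("side",[[.4225,.149,.097],[.4225,.149,.059]]))
a=cv2.resize(s[140:340,240:440],None,fx=3,fy=3,interpolation=2);cv2.imwrite("pics/s2c.png",cv2.convertScaleAbs(a[:,:,::-1],alpha=1.1))
E
```

```text
pos [0.4232 0.1484 0.1566] closeyaw -172.51 q1,q6 [ 0.34 -1.36] F [-0.1  0.3 -0.6] w 0.0848 t 24.33
shift [-0.0007  0.0006 -0.0726] turn 0.11 tilt [0.   0.02 0.  ]
[[336.1, 193.39, 12.0], [324.17, 195.68, 11.0], [338.82, 207.9, 12.0], [326.85, 210.09, 13.0], [341.55, 222.31, 10.0], [329.58, 224.65, 11.0]]
z48 [[0.5836, -0.0226, 0.048], [0.5777, 0.0129, 0.048], [0.5404, -0.0294, 0.048], [0.5349, 0.0061, 0.048], [0.4978, -0.0361, 0.048], [0.4918, -0.0007, 0.048]]
side knob pred [[372.41168601 219.86034409]
 [371.0906129  231.35557723]]
```

View pics/s2c.png

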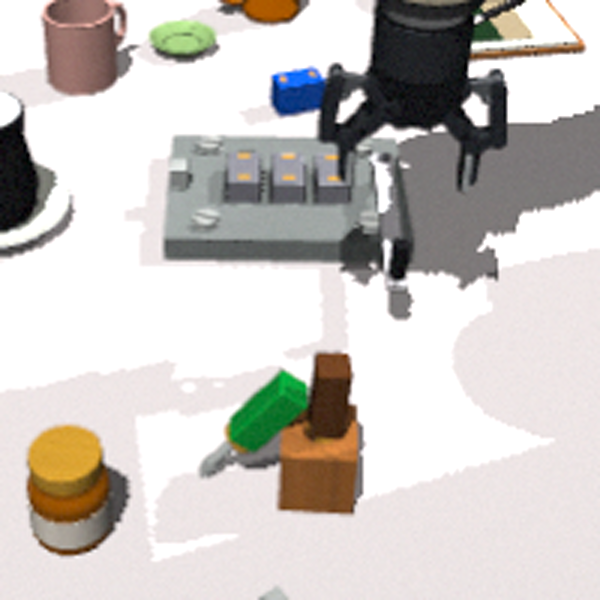

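All three packs are seated, with contacts at the pocket centres. The knob is near (373,225), between the jaws. I'll descend and grip it.

Request:
drive_tool(motion=[[0,0,0,-0.0005,0.0005,-0.03,0],[0,0,0,0,0,-0.025,0],[0,0,0,0,0,-0.012,0],[0,0,0,0,0,-0.005,0],[0,0,0,0,0,0,0]])

```text
time: 24.85
tcp_pos: [0.422, 0.1487, 0.0836]
eef_rot: [2.362, -2.069, -0.001]
ft_force: [-0.1, -0.5, 1.2]
width: 0.0854
finger_force: 0.0
```

Request:
drive_tool(motion=[[0,0,0,0,0,0,1],[0,0,0,0,0,0,1],[0,0,0,0,0,0,1],[0,0,0,0,0,0,1],[0,0,0,0,0,0,1]])

```text
time: 25.27
tcp_pos: [0.4227, 0.1494, 0.0847]
eef_rot: [-2.364, 2.068, -0.001]
ft_force: [0.6, -0.1, 0.2]
width: 0.0255
finger_force: 0.0
```

Request:
drive_tool(motion=[[0,0,0,0,0,0,1],[0,0,0,0,0,0,1],[0,0,0,0,0,0,1],[0,0,0,0,0,0,1]])

```text
time: 25.6
tcp_pos: [0.4227, 0.1494, 0.0847]
eef_rot: [-2.365, 2.067, -0.001]
ft_force: [0.2, -0.6, 4.7]
width: 0.0138
finger_force: 58.4
```

```bash
python3 - <<'E'
from h import *
plan(.4225,.149,.084,7.6)
s=get_state();h=np.array([.4455,-.0261]);v=s["tcp_pos"][:2]-h;r=np.hypot(*v);b=np.degrees(np.arctan2(v[1],v[0]));print("r",r,"bearing",b)
n=13;k=np.linspace(b,9.5,n+1);P=h+.178*np.c_[np.cos(np.radians(k)),np.sin(np.radians(k))]
print("dth",k[1]-k[0]);print(np.diff(P,axis=0).round(4).tolist())
E
```

```text
pos [0.4227 0.1494 0.0847] closeyaw -172.33 q1,q6 [ 0.34 -1.36] F [ 0.2 -0.6  4.7] w 0.0138 t 25.6
shift [-0.0002 -0.0004 -0.0007] turn -0.07 tilt [-0.01  0.04  0.  ]
r 0.176969243213584 bearing 97.39033122916979
dth -6.760794709936135
[[0.0209, 0.0015], [0.021, -0.001], [0.0207, -0.0035], [0.0202, -0.0059], [0.0193, -0.0082], [0.0182, -0.0104], [0.0169, -0.0125], [0.0153, -0.0144], [0.0135, -0.0161], [0.0115, -0.0176], [0.0093, -0.0188], [0.0071, -0.0198], [0.0047, -0.0205]]
```

Request:
drive_tool(motion=[[0,0,-6.76,0.0209,0.0015,0,1],[0,0,-6.76,0.021,-0.001,0,1],[0,0,-6.76,0.0207,-0.0035,0,1],[0,0,-6.76,0.0202,-0.0059,0,1],[0,0,0,0,0,0,1]])

```text
time: 26.02
tcp_pos: [0.5085, 0.1396, 0.0847]
eef_rot: [-1.803, 2.57, -0.002]
ft_force: [0.3, 2.2, 9.2]
width: 0.0139
finger_force: 59.6
```

Request:
drive_tool(motion=[[0,0,-6.76,0.0193,-0.0082,0,1],[0,0,-6.76,0.0182,-0.0104,0,1],[0,0,-6.76,0.0169,-0.0125,0,1],[0,0,-6.76,0.0153,-0.0144,0,1],[0,0,0,0,0,0,1]])

```text
time: 26.43
tcp_pos: [0.5775, 0.0928, 0.0847]
eef_rot: [-1.151, 2.921, -0.002]
ft_force: [0.6, 1.4, 8.1]
width: 0.0139
finger_force: 59.5
```

Request:
drive_tool(motion=[[0,0,-6.76,0.0135,-0.0161,0,1],[0,0,-6.76,0.0115,-0.0176,0,1],[0,0,-6.76,0.0093,-0.0188,0,1],[0,0,-6.76,0.0071,-0.0198,0,1],[0,0,0,0,0,0,1]])

```text
time: 26.85
tcp_pos: [0.6174, 0.0195, 0.0847]
eef_rot: [-0.436, 3.111, -0.001]
ft_force: [-2.1, 1.1, 8.5]
width: 0.0139
finger_force: 59.4
```

Request:
drive_tool(motion=[[0,0,-3.38,0.0027,-0.01,0,1],[0,0,-3.38,0.002,-0.0105,0,1],[0,0,0,0,0,0,1],[0,0,0,0,0,0,1]])

```text
time: 27.18
tcp_pos: [0.621, 0.0031, 0.0847]
eef_rot: [-0.268, 3.13, 0.004]
ft_force: [-3.0, 8.4, 7.3]
width: 0.014
finger_force: 60.4
```

```bash
python3 - <<'E'
from h import *
plan(.621,.0033,.084,99.5)
s=get_state();h=np.array([.4455,-.0261]);v=s["tcp_pos"][:2]-h;r=np.hypot(*v);b=np.degrees(np.arctan2(v[1],v[0]));print("r",r,"bearing",b)
E
```

```text
pos [0.621  0.0031 0.0847] closeyaw 99.79 q1,q6 [ 0.   -0.17] F [-3.   8.4  7.3] w 0.014 t 27.18
shift [ 0.      0.0002 -0.0007] turn -0.29 tilt [-0.16 -0.   -0.  ]
r 0.17788300450929936 bearing 9.459192116247118
```

Request:
drive_tool(motion=[[0,0,0,0.0002,-0.0015,0,1],[0,0,0,0.0002,-0.0015,0,1],[0,0,0,0,0,0,1]])

```text
time: 27.43
tcp_pos: [0.621, 0.0027, 0.0847]
eef_rot: [-0.272, 3.13, 0.011]
ft_force: [-5.2, 26.7, 8.7]
width: 0.014
finger_force: 60.8
```

```bash
python3 - <<'E'
from h import *
plan(.621,.0033,.084,99.5)
E
```

```text
pos [0.621  0.0027 0.0847] closeyaw 99.93 q1,q6 [ 0.   -0.17] F [-5.2 26.7  8.7] w 0.014 t 27.43
shift [-0.      0.0006 -0.0007] turn -0.43 tilt [-0.4  -0.03 -0.  ]
```

Request:
drive_tool(motion=[[0,0,0,0,0.003,0,1],[0,0,0,0,0,0,0],[0,0,0,0,0,0,0],[0,0,0,0,0,0,0],[0,0,0,0,0,0.015,0]])

```text
time: 27.85
tcp_pos: [0.62, 0.0018, 0.0969]
eef_rot: [0.267, -3.126, -0.0]
ft_force: [-0.6, -0.2, -0.5]
width: 0.0621
finger_force: 0.0
```

Request:
drive_tool(motion=[[0,0,0,0,0,0.03,0],[0,0,0,0,0,0.04,0],[0,0,0,0,0,0.04,0],[0,0,0,0,0,0.02,0]])

```text
time: 28.18
tcp_pos: [0.6224, 0.0018, 0.2342]
eef_rot: [-0.267, 3.125, -0.001]
ft_force: [0.7, 0.1, -0.2]
width: 0.0855
finger_force: 0.0
```

```bash
python3 - <<'E'
from h import *
t=grab_frame("top");s=grab_frame("side");cv2.imwrite("pics/top3.png",t[:,:,::-1]);cv2.imwrite("pics/side3.png",s[:,:,::-1])
a=cv2.resize(t[205:265,180:240,::-1],None,fx=9,fy=9,interpolation=2)
cv2.imwrite("pics/t3c.png",cv2.convertScaleAbs(a,alpha=1.7,beta=10))
plan(.4645,.3375,.2,30)
E
```

```text
pos [0.6232 0.0018 0.2336] closeyaw 99.77 q1,q6 [ 0.   -0.17] F [ 0.3 -0.3  0.4] w 0.0855 t 28.28
shift [-0.1587  0.3357 -0.0336] turn -69.77 tilt [0.01 0.38 0.  ]
```

View pics/t3c.png

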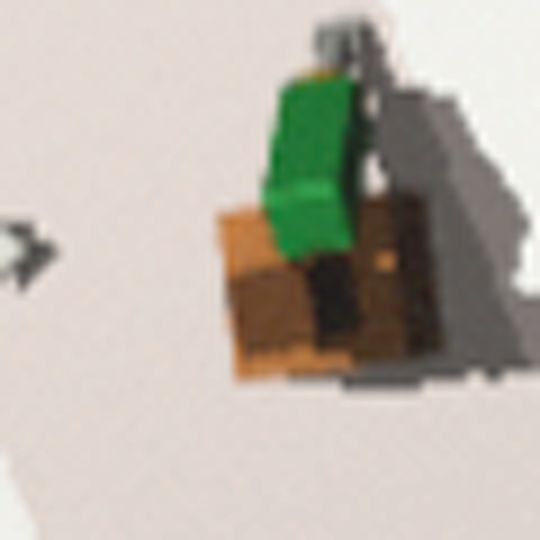

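The green look-alike now leans over the stand's +x edge at about (215,225), against the driver handle. The handle has turned so that it is nearly axis-aligned. I'll work out the geometry.

```bash
python3 - <<'E'
from h import *
s=cv2.imread("pics/side3.png")
pt=lambda u,v:[180+(u+.5)/9-.5,205+(v+.5)/9-.5]
tip=ray("top",[pt(345,25)],.004)[0];print("tip",tip.round(4))
for z in(.07,.085,.1,.115):
    e=ray("top",[pt(310,218)],z)[0];print(z,e.round(4),np.linalg.norm(e-tip).round(4))
print("handle corners z126",ray("top",[pt(229,274),pt(313,256),pt(322,340),pt(243,356)],.126).round(4).tolist())
print("stand corners z60",ray("top",[pt(219,212),pt(236,380),pt(430,190),pt(355,372)],.06).round(4).tolist())
# side consistency
print("side green tip px",ray("side",[[240+205/3,140+470/3]],.004).round(4))
a=cv2.resize(s[245:325,290:380],None,fx=7,fy=7,interpolation=2);cv2.imwrite("pics/s3c.png",cv2.convertScaleAbs(a,alpha=1.5,beta=10))
E
```

```text
tip [0.5538 0.3384 0.004 ]
0.07 [0.4881 0.3351 0.07  ] 0.0932
0.085 [0.4879 0.3316 0.085 ] 0.1046
0.1 [0.4878 0.3281 0.1   ] 0.1169
0.115 [0.4877 0.3245 0.115 ] 0.1299
handle corners z126 [[0.471, 0.347, 0.126], [0.4759, 0.3211, 0.126], [0.4501, 0.3184, 0.126], [0.4458, 0.3428, 0.126]]
stand corners z60 [[0.4908, 0.3671, 0.06], [0.4365, 0.3618, 0.06], [0.4962, 0.2984, 0.06], [0.4381, 0.3232, 0.06]]
side green tip px [[0.5493 0.3456 0.004 ]]
```

View pics/s3c.png

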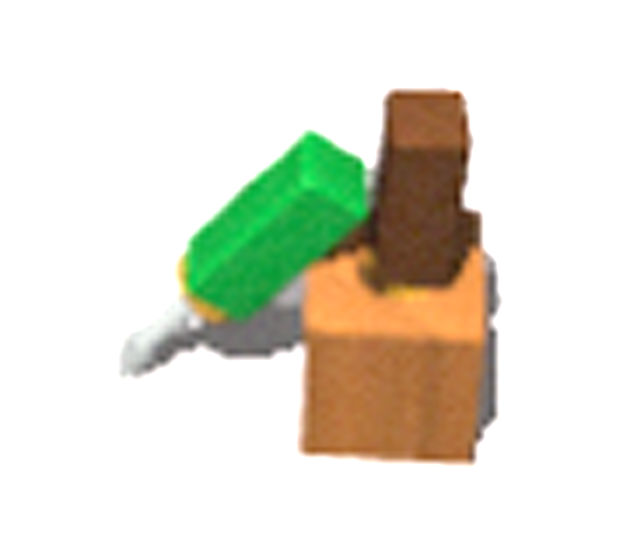

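The green end leans on the driver handle's +x face at about 90 mm height. The driver has slid inside its hole, to about (0.460,0.334), with yaw about 99°. I'll grip it with the fingers on its ±y sides, clear of the green one.

Request:
drive_tool(motion=[[0,0,0,-0.0126,0.0255,0,0],[0,0,0,-0.0126,0.0255,0,0],[0,0,0,-0.0126,0.0255,0,0],[0,0,0,-0.0126,0.0255,0,0],[0,0,0,-0.0126,0.0255,0,0]])

```text
time: 28.7
tcp_pos: [0.5575, 0.1303, 0.2284]
eef_rot: [0.267, -3.129, 0.0]
ft_force: [0.6, 0.7, -0.0]
width: 0.0851
finger_force: 0.0
```

Request:
drive_tool(motion=[[0,0,0,-0.0126,0.0255,0,0],[0,0,0,-0.0126,0.0255,0,0],[0,0,0,-0.0126,0.0255,0,0.1],[0,0,0,-0.0126,0.0255,0,0.2],[0,0,0,-0.0126,0.0255,0,0.3]])

```text
time: 29.12
tcp_pos: [0.4945, 0.2579, 0.2285]
eef_rot: [0.267, -3.129, 0.001]
ft_force: [0.3, -0.8, -0.5]
width: 0.0601
finger_force: 0.0
```

Request:
drive_tool(motion=[[0,0,0,-0.0126,0.0255,0,0.3],[0,0,0,-0.0126,0.0255,0,0.3],[0,0,0,-0.0126,0.0255,0,0.3],[0,0,0,0,0,-0.03,0.3],[0,0,0,0,0,-0.03,0.3]])

```text
time: 29.53
tcp_pos: [0.4576, 0.3353, 0.1689]
eef_rot: [-0.271, 3.128, 0.002]
ft_force: [0.3, -0.7, -1.1]
width: 0.0601
finger_force: 0.0
```

Request:
drive_tool(motion=[[0,0,0,0,0,0,0.3],[0,0,0,0,0,0,0.3],[0,0,0,0,0,0,0.3]])

```text
time: 29.78
tcp_pos: [0.4581, 0.3335, 0.1705]
eef_rot: [-0.267, 3.13, 0.0]
ft_force: [0.2, 0.1, -0.2]
width: 0.0597
finger_force: 0.0
```

```bash
python3 - <<'E'
from h import *
plan(.4597,.3335,.093,99.3)
t=grab_frame("top");cv2.imwrite("pics/top4.png",t[:,:,::-1])
cv2.imwrite("pics/t4c.png",cv2.convertScaleAbs(cv2.resize(t[165:250,295:370,::-1],None,fx=7,fy=7,interpolation=2),alpha=1.5,beta=5))
E
```

```text
pos [0.4581 0.3335 0.1705] closeyaw 99.76 q1,q6 [0.63 0.46] F [ 0.2  0.1 -0.2] w 0.0597 t 29.78
shift [ 0.0016  0.     -0.0775] turn -0.46 tilt [-0.02  0.03  0.  ]
```

View pics/t4c.png

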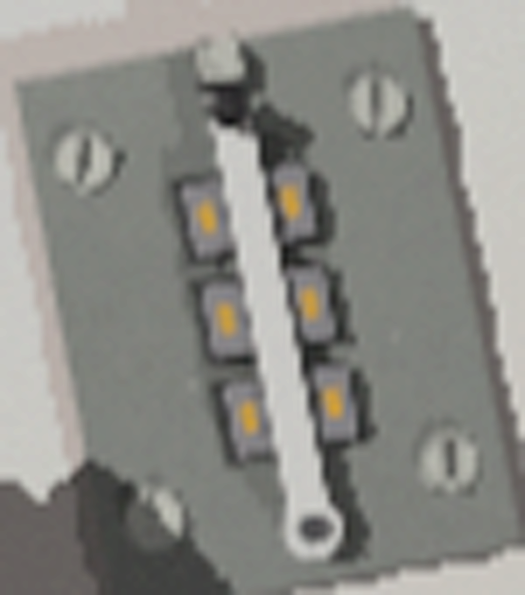

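The bar is shut over the packs, and all four screws are visible. Now I'll grip the driver.

Request:
drive_tool(motion=[[0,0,-0.4,0.001,0,-0.025,0.3],[0,0,0,0,0,-0.025,0.3],[0,0,0,0,0,-0.015,0.3],[0,0,0,0,0,-0.012,0.3],[0,0,0,0,0,0,0.3]])

```text
time: 30.25
tcp_pos: [0.4586, 0.3331, 0.0915]
eef_rot: [0.256, -3.13, 0.001]
ft_force: [-1.0, -1.0, -0.9]
width: 0.0601
finger_force: 0.0
```

Request:
drive_tool(motion=[[0,0,0,0,0,0,0.3],[0,0,0,0,0,0,1],[0,0,0,0,0,0,1],[0,0,0,0,0,0,1],[0,0,0,0,0,0,1]])

```text
time: 30.67
tcp_pos: [0.4593, 0.334, 0.0935]
eef_rot: [-0.257, 3.129, 0.001]
ft_force: [0.1, -0.2, 8.5]
width: 0.0257
finger_force: 58.3
```

Request:
drive_tool(motion=[[0,0,0,0,0,0,1],[0,0,0,0,0,0,1]])

```text
time: 30.83
tcp_pos: [0.4593, 0.334, 0.0935]
eef_rot: [-0.257, 3.129, 0.001]
ft_force: [0.7, -0.6, 8.5]
width: 0.0254
finger_force: 58.3
```

```bash
python3 - <<'E'
from h import *
plan(.4597,.3335,.093,99.3)
t=cv2.imread("pics/top4.png")[:,:,::-1].mean(2)
p=(.5382,-.0108);a=np.radians(9.5)
for i,(x,y) in enumerate([(-.078,-.064),(.078,-.064),(.078,.064),(-.078,.064)]):
    w=(p[0]+x*np.cos(a)-y*np.sin(a)+.0012,p[1]+x*np.sin(a)+y*np.cos(a)-.0013)
    u,v=proj("top",[[*w,.0345]])[0]
    best=[]
    # model: slot line through (u,v)+offset; search angle/offset minimising brightness along strip
    k=10;r=8;pa=cv2.getRectSubPix(t.astype(np.float32),(2*r+1,2*r+1),(float(u),float(v)));
    A=cv2.resize(pa,None,fx=k,fy=k,interpolation=cv2.INTER_CUBIC);c=(r+.5)*k-.5
    l=np.linspace(-2.8,2.8,29)*k
    for d in np.arange(-45,46,1.):
        dx,dy=np.sin(np.radians(d)),np.cos(np.radians(d))
        for o in np.arange(-2,2.1,.1):
            m=cv2.remap(A,(c+l*dx+o*k*dy).astype(np.float32)[None],(c+l*dy-o*k*dx).astype(np.float32)[None],1).mean();best.append((m,d,o))
    best.sort();b=np.array(best[:40]);d=np.average(b[:,1],weights=b[-1,0]-b[:,0]+.1);o=np.average(b[:,2],weights=b[-1,0]-b[:,0]+.1)
    q=np.array([[u+3*np.sin(np.radians(d)),v+3*np.cos(np.radians(d))],[u-3*np.sin(np.radians(d)),v-3*np.cos(np.radians(d))]])
    P=ray("top",q,.0345);e=P[1]-P[0];yaw=np.degrees(np.arctan2(e[1],e[0]))
    print(i+1,"px",(u.round(2),v.round(2)),"imgang",round(d,1),"off px",round(o,2),"slot world yaw",round(yaw,1),"screw angle deg",round((9.5-yaw+90)%180-90,1),"spread",b[:,1].std().round(1))
E
```

```text
pos [0.4593 0.334  0.0935] closeyaw 99.39 q1,q6 [0.63 0.46] F [ 0.7 -0.6  8.5] w 0.0254 t 30.83
shift [ 0.0004 -0.0005 -0.0005] turn -0.09 tilt [-0.06  0.1   0.  ]
1 px (np.float64(359.07), np.float64(230.31)) imgang 1.7 off px -0.1 slot world yaw -0.2 screw angle deg 9.7 spread 3.9
2 px (np.float64(348.74), np.float64(179.05)) imgang -0.7 off px -0.68 slot world yaw -2.5 screw angle deg 12.0 spread 3.3
3 px (np.float64(306.84), np.float64(187.15)) imgang -9.7 off px -0.35 slot world yaw -11.0 screw angle deg 20.5 spread 3.1
4 px (np.float64(316.74), np.float64(238.52)) imgang 39.1 off px -1.05 slot world yaw 37.8 screw angle deg -28.3 spread 3.0
```

Request:
drive_tool(motion=[[0,0,0,0,0,0.01,1],[0,0,0,0,0,0.02,1],[0,0,0,0,0,0.02,1],[0,0,0,0,0,0.02,1],[0,0,0,0,0,0.02,1]])

```text
time: 31.25
tcp_pos: [0.4585, 0.3335, 0.184]
eef_rot: [-0.257, 3.131, 0.0]
ft_force: [0.0, -0.6, -1.1]
width: 0.0251
finger_force: 60.0
```

Request:
drive_tool(motion=[[0,0,0,0,0,0.02,1],[0,0,0,0,0,0.02,1],[0,0,0,0,0,0,1],[0,0,0,0,0,0,1]])

```text
time: 31.58
tcp_pos: [0.4591, 0.3339, 0.2236]
eef_rot: [-0.257, 3.129, 0.002]
ft_force: [0.2, -0.7, -0.5]
width: 0.0256
finger_force: 60.0
```

```bash
python3 - <<'E'
from h import *
plan(.4597,.3335,.093,99.3)
s=grab_frame("side");x=get_state()["tcp_pos"]
u,v=proj("side",[x-[0,0,.083]])[0];print("tip px",u,v)
u,v=int(u),int(v)
a=cv2.resize(s[v-60:v+60,u-60:u+60,::-1],None,fx=5,fy=5,interpolation=2);cv2.imwrite("pics/s5.png",cv2.convertScaleAbs(a,alpha=1.2))
print(s[v-14:v+6,u-10:u+12].mean(2).astype(int))
E
```

```text
pos [0.4591 0.3339 0.2236] closeyaw 99.39 q1,q6 [0.63 0.46] F [ 0.2 -0.7 -0.5] w 0.0256 t 31.58
shift [ 0.0006 -0.0004 -0.1306] turn -0.09 tilt [-0.08  0.1   0.  ]
tip px 351.2931876266138 255.60832255065247
[[237 239 238 237 238 198 112  66  62  65  68  63  45  32  29  38  60  97
  107 109 110 112]
 [238 238 237 237 237 238 208 134  97 100 108 113  86  83  79  78 102 111
  109 108 110 112]
 [238 238 238 237 239 238 240 179  85  75  79  76 137 178 144 109 111 113
  111 109 110 109]
 [239 237 238 238 238 238 238 174  77  65  66  64 209 237 202 132 113 109
  110 110 110 112]
 [238 238 238 237 238 237 237 168  67  63  69  79 213 238 238 177 111 112
  108 109 111 111]
 [238 237 238 238 239 238 234 171  92  86  72 103 216 239 239 176 111 110
  111 112 111 111]
 [238 237 238 238 238 238 218 146 114 118  92 114 218 238 238 177 111 109
  108 109 113 109]
 [237 238 238 237 237 238 216 145 117 118 103 153 225 239 238 178 111 111
  110 110 108 110]
 [238 237 237 237 235 230 188 126 116 114  99 162 218 234 229 160 109 110
  109 110 108 113]
 [238 238 238 238 220 178 139 116 118 116 101 115 157 2
[... 268 characters left out ...]
2 115 191 233 173 109 109 108
  115 111 109 110]
 [238 239 236 238 189 119 113 114 116  92 106 115 201 234 176 108 109 111
  110 110 113 110]
 [237 239 238 238 200 139 127 128 126 125 118 115 219 237 176 109 110 112
  111 112 110 108]
 [238 238 238 238 221 195 188 188 189 189 177 171 225 238 176 112 111 112
  110 109 110 111]
 [238 237 236 238 238 238 237 238 238 238 238 238 238 227 161 113 112 108
  109 110 110 109]
 [238 238 238 237 238 237 236 238 239 238 238 239 237 173 111 110 111 111
  108 110 108 111]
 [238 239 237 238 238 237 238 238 239 238 237 238 238 175 111 109 109 111
  110 113 111 110]
 [236 237 238 238 238 238 237 238 238 239 238 239 238 202 133 108 109 111
  109 108 112 111]]
```

View pics/s5.png

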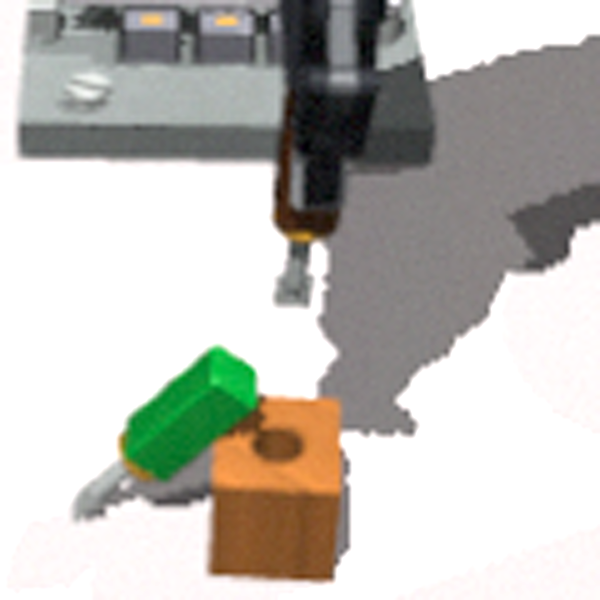

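```bash
python3 - <<'E'
from h import *
s=grab_frame("side");x=get_state()["tcp_pos"]
for z in (.083,.067,.05,.033,.02):
    print(z,proj("side",[x-[0,0,z], x-[0,0,z]+[.01,0,0]]).round(2).tolist())
np.set_printoptions(linewidth=220)
print(s[220:258,338:364,0])
E
```

```text
0.083 [[351.4, 255.78], [346.71, 255.17]]
0.067 [[351.86, 250.2], [347.11, 249.59]]
0.05 [[352.36, 244.13], [347.56, 243.52]]
0.033 [[352.87, 237.92], [348.01, 237.32]]
0.02 [[353.27, 233.07], [348.36, 232.46]]
[[ 91  90  96 101 106 106 106 109 107  69  40  34  22  16  17  14  14  13  19   5  17   7   1  18  19   4]
 [ 76  79  78  83  81  84  79  82  73  54  45  36  21  21  11  10  14  14  24  13  20  20  21  14  19  15]
 [ 79  79  82  80  80  77  80  78  73  54  46  49  34  17   9  21  25  21  14  22  19  17  20   9  11  17]
 [ 78  81  79  74  81  81  80  81  69  49  53  54  37  20   9  18  26  29  18  21  31  27  22  18  16  16]
 [ 78  79  77  79  81  82  78  85  65  41  53  57  37  19  14  20  11  17  17  18  14  20   6  18  21  26]
 [ 81  80  80  81  80  81  79  76  64  39  49  67  50  16  21  20  21  16  18  19  18  20  12  15  13  21]
 [101 102 106 103 101 102 100  99  67  34  52  64  57  41  22  15  22  18  18  17  22  27  32  38  27  37]
 [168 170 166 168 167 167 166 166 108  33  51  80  86  68  37  21  12  12  17  24  17  48  72  68  58  61]
 [219 215 219 214 218 217 218 212
[... 2477 characters left out ...]
 111 100 110 156 229 209 137 112 114 115 113 116 112 113]
 [241 240 241 241 242 241 240 237 176 115 103 103 103  97 103 135 225 230 164 115 111 112 113 111 116 110]
 [241 241 241 241 242 241 242 224 160 117  95  88  80 105 113 150 227 178 114 114 111 114 113 112 111 112]
 [242 242 242 241 242 242 241 224 156 113 116 116  94 104 113 177 232 182 111 114 113 115 111 114 110 113]
 [241 242 242 240 242 241 241 211 139 111 113 114 115 111 114 196 235 183 113 112 115 111 110 112 114 113]
 [242 242 241 241 241 241 241 227 191 174 173 175 162 157 159 214 237 179 115 113 110 112 115 114 114 110]
 [241 241 242 241 241 240 241 242 240 242 241 242 233 227 229 238 230 161 112 113 110 108 116 112 113 112]]
```

The side view shows the blade's broad face is perpendicular to the closing axis, so it is centred where that matters. The driver is tilted about 3.5° about the closing axis, with the tip displaced toward +x. I'll level it and go to screw 3.

Request:
drive_tool(motion=[[-0.57,3.45,0,0,0,0,1],[0,0,-1.7,0.0121,-0.0224,0,1],[0,0,-1.7,0.0121,-0.0224,0,1],[0,0,-1.7,0.0121,-0.0224,0,1],[0,0,-1.7,0.0121,-0.0224,0,1]])

```text
time: 32.1
tcp_pos: [0.507, 0.2428, 0.2212]
eef_rot: [0.068, -3.078, 0.003]
ft_force: [0.7, 0.4, -0.9]
width: 0.0252
finger_force: 59.9
```

Request:
drive_tool(motion=[[0,0,-1.7,0.0121,-0.0224,0,1],[0,0,-1.7,0.0121,-0.0224,0,1],[0,0,-1.7,0.0121,-0.0224,0,1],[0,0,-1.7,0.0121,-0.0224,0,1],[0,0,-1.7,0.0121,-0.0224,0,1]])

```text
time: 32.52
tcp_pos: [0.5674, 0.1306, 0.2213]
eef_rot: [-0.161, -3.075, -0.004]
ft_force: [1.1, 0.3, -1.7]
width: 0.0254
finger_force: 59.9
```

Request:
drive_tool(motion=[[0,0,-1.7,0.0121,-0.0224,0,1],[0,0,-1.7,0.0121,-0.0224,0,1],[0,0,-1.7,0.0121,-0.0224,-0.02,1],[0,0,0,0,0,-0.03,1],[0,0,0,0,0,-0.02,1]])

```text
time: 32.93
tcp_pos: [0.6033, 0.0632, 0.149]
eef_rot: [-0.299, -3.064, -0.008]
ft_force: [-0.4, 0.4, -0.9]
width: 0.0254
finger_force: 60.0
```

Request:
drive_tool(motion=[[0,0,0,0,0,0,1],[0,0,0,0,0,0,1],[0,0,0,0,0,0,1],[0,0,0,0,0,0,1]])

```text
time: 33.27
tcp_pos: [0.6045, 0.0652, 0.1539]
eef_rot: [-0.295, -3.069, -0.01]
ft_force: [-0.9, 0.4, -0.2]
width: 0.0252
finger_force: 60.0
```

```bash
python3 - <<'E'
from h import *
plan(.6045,.0652,.1225,79)
s=grab_frame("side");x=get_state()["tcp_pos"]
for z in (.083,.067,.05,.033,.02): print(z,proj("side",[x-[0,0,z], x-[0,0,z]+[.01,0,0]]).round(2).tolist())
np.set_printoptions(linewidth=220)
u,v=proj("side",[x-[0,0,.083]])[0].astype(int)
cv2.imwrite("pics/s6.png",cv2.convertScaleAbs(cv2.resize(s[v-50:v+25,u-50:u+50,::-1],None,fx=8,fy=8,interpolation=2),alpha=1.2))
E
```

```text
pos [0.6045 0.0652 0.1539] closeyaw 79.02 q1,q6 [0.1  0.29] F [-0.9  0.4 -0.2] w 0.0252 t 33.27
shift [ 0.      0.     -0.0314] turn -0.02 tilt [-0.68 -3.31 -0.  ]
0.083 [[308.38, 201.14], [304.88, 200.74]]
0.067 [[308.37, 196.47], [304.84, 196.07]]
0.05 [[308.36, 191.42], [304.8, 191.03]]
0.033 [[308.35, 186.29], [304.76, 185.9]]
0.02 [[308.34, 182.3], [304.72, 181.91]]
```

View pics/s6.png

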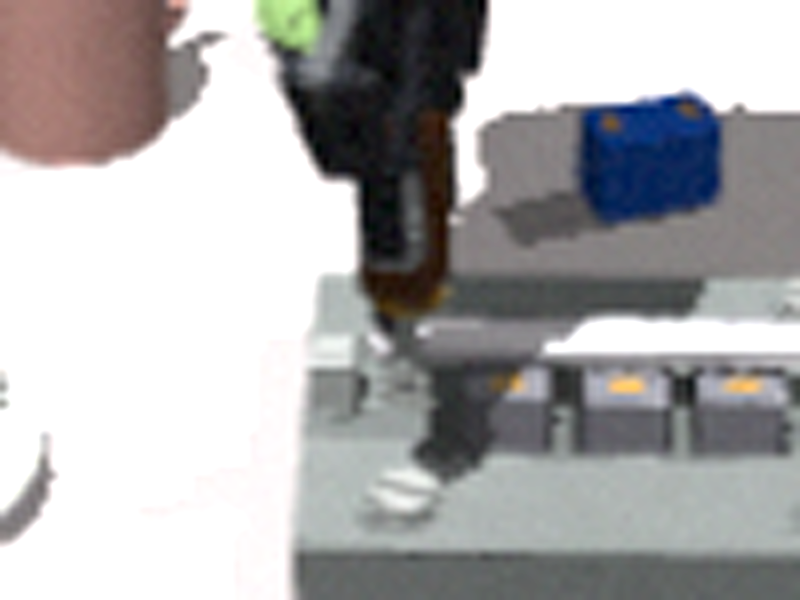

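The driver hangs vertically over screw 3, with the blade near (308,200) in side-view pixels. Descending slowly.

Request:
drive_tool(motion=[[0,0,0,0,0,-0.015,1],[0,0,0,0,0,-0.01,1],[0,0,0,0,0,-0.006,1],[0,0,0,0,0,0,1],[0,0,0,0,0,0,1]])

```text
time: 33.73
tcp_pos: [0.6037, 0.0648, 0.1214]
eef_rot: [-0.295, -3.066, -0.009]
ft_force: [0.4, -0.1, -1.2]
width: 0.0253
finger_force: 60.0
```

Request:
drive_tool(motion=[[0,0,0,0,0,-0.002,1],[0,0,0,0,0,-0.002,1],[0,0,0,0,0,-0.001,1],[0,0,0,0,0,-0.001,1],[0,0,0,0,0,0,1]])

```text
time: 34.15
tcp_pos: [0.6038, 0.0648, 0.1152]
eef_rot: [-0.295, -3.066, -0.009]
ft_force: [0.1, -0.2, -1.2]
width: 0.0253
finger_force: 60.0
```

Request:
drive_tool(motion=[[0,0,0,0,0,-0.001,1],[0,0,0,0,0,-0.001,1],[0,0,0,0,0,-0.001,1],[0,0,0,0,0,0,1]])

```text
time: 34.48
tcp_pos: [0.6037, 0.0647, 0.1121]
eef_rot: [-0.296, -3.066, -0.009]
ft_force: [-0.1, -0.7, -0.6]
width: 0.0255
finger_force: 60.0
```

Request:
drive_tool(motion=[[0,0,0,0,0,-0.001,1],[0,0,0,0,0,-0.001,1],[0,0,0,0,0,0,1]])

```text
time: 34.73
tcp_pos: [0.604, 0.0648, 0.1106]
eef_rot: [-0.296, -3.067, -0.009]
ft_force: [-2.0, 0.6, 3.6]
width: 0.0247
finger_force: 60.7
```

Request:
drive_tool(motion=[[0,0,-5,0,0,0,1],[0,0,-5,0,0,0,1],[0,0,-5,0,0,0,1],[0,0,-5,0,0,0,1],[0,0,0,0,0,0,1]])

```text
time: 35.15
tcp_pos: [0.6042, 0.0652, 0.1107]
eef_rot: [-0.83, -2.969, -0.027]
ft_force: [1.3, 4.5, 2.6]
width: 0.0251
finger_force: 60.3
```

```bash
python3 - <<'E'
from h import *
plan(.6045,.0652,.1105,16.4);print(get_state()["torque"].round(3))
E
```

```text
pos [0.6042 0.0652 0.1107] closeyaw 58.75 q1,q6 [0.09 0.63] F [1.3 4.5 2.6] w 0.0251 t 35.15
shift [ 0.0003 -0.     -0.0002] turn -42.35 tilt [-1.88 -2.93 -0.  ]
[ 1.146 -0.221 -0.039]
```

Request:
drive_tool(motion=[[0,0,-5,0,0,0,1],[0,0,-5,0,0,0,1],[0,0,-5,0,0,0,1],[0,0,-5,0,0,0,1],[0,0,-5,0,0,0,1]])

```text
time: 35.57
tcp_pos: [0.6042, 0.0655, 0.1107]
eef_rot: [-1.45, -2.726, -0.047]
ft_force: [1.8, 5.4, 3.0]
width: 0.0252
finger_force: 60.5
```

Request:
drive_tool(motion=[[0,0,-5,0,0,0,1],[0,0,-5,0,0,0,1],[0,0,-5,0,0,0,1],[0,0,0,0,0,0,1]])

```text
time: 35.9
tcp_pos: [0.6043, 0.0655, 0.1107]
eef_rot: [-1.798, -2.515, -0.058]
ft_force: [1.5, 5.7, 1.4]
width: 0.0254
finger_force: 60.2
```

```bash
python3 - <<'E'
from h import *
plan(.6045,.0652,.1105,16.4);print(get_state()["torque"].round(3))
E
```

```text
pos [0.6043 0.0655 0.1107] closeyaw 18.87 q1,q6 [0.08 1.32] F [1.5 5.7 1.4] w 0.0254 t 35.9
shift [ 0.0002 -0.0003 -0.0002] turn -2.47 tilt [-3.39 -1.06 -0.  ]
[ 1.481 -0.603  0.033]
```

Request:
drive_tool(motion=[[0,0,-4,0,0,0,1],[0,0,-4,0,0,0,1],[0,0,0,0,0,0,1]])

```text
time: 36.15
tcp_pos: [0.6043, 0.0655, 0.1107]
eef_rot: [-1.969, -2.387, -0.063]
ft_force: [2.2, 6.7, 2.2]
width: 0.0254
finger_force: 60.2
```

```bash
python3 - <<'E'
from h import *
plan(.6045,.0652,.1105,16.4);print(get_state()["torque"].round(3))
E
```

```text
pos [0.6043 0.0655 0.1107] closeyaw 10.94 q1,q6 [0.08 1.46] F [2.2 6.7 2.2] w 0.0254 t 36.15
shift [ 0.0002 -0.0003 -0.0002] turn 5.46 tilt [-3.51 -0.58 -0.  ]
[ 1.475e+00 -6.320e-01 -1.000e-03]
```

Request:
drive_tool(motion=[[0,0,-3,0,0,0,1],[0,0,0,0,0,0,1]])

```text
time: 36.32
tcp_pos: [0.6044, 0.0655, 0.1107]
eef_rot: [-2.03, -2.336, -0.065]
ft_force: [2.3, 6.1, 0.7]
width: 0.0256
finger_force: 60.3
```

```bash
python3 - <<'E'
from h import *
plan(.6045,.0652,.1105,16.4);print(get_state()["torque"].round(3))
E
```

```text
pos [0.6044 0.0655 0.1107] closeyaw 8.03 q1,q6 [0.08 1.51] F [2.3 6.1 0.7] w 0.0256 t 36.32
shift [ 0.0001 -0.0003 -0.0002] turn 8.37 tilt [-3.53 -0.41 -0.  ]
[ 1.464 -0.602  0.017]
```

Request:
drive_tool(motion=[[0,0,-3,0,0,0,1],[0,0,0,0,0,0,1]])

```text
time: 36.48
tcp_pos: [0.6044, 0.0653, 0.1107]
eef_rot: [-2.091, -2.284, -0.066]
ft_force: [3.0, 5.1, 1.6]
width: 0.0252
finger_force: 60.2
```

```bash
python3 - <<'E'
from h import *
plan(.6045,.0652,.1105,16.4);print(get_state()["torque"].round(3))
E
```

```text
pos [0.6044 0.0653 0.1107] closeyaw 5.04 q1,q6 [0.08 1.56] F [3.  5.1 1.6] w 0.0252 t 36.48
shift [ 0.0001 -0.0001 -0.0002] turn 11.36 tilt [-3.53 -0.22 -0.  ]
[ 1.288 -0.813  0.023]
```

Request:
drive_tool(motion=[[0,0,-3,0,0,0,1],[0,0,0,0,0,0,1]])

```text
time: 36.65
tcp_pos: [0.6044, 0.0653, 0.1107]
eef_rot: [-2.15, -2.229, -0.068]
ft_force: [3.2, 5.0, 1.7]
width: 0.0253
finger_force: 60.3
```

```bash
python3 - <<'E'
from h import *
plan(.6045,.0652,.1105,16.4);print(get_state()["torque"].round(3))
E
```

```text
pos [0.6044 0.0653 0.1107] closeyaw 2.06 q1,q6 [0.08 1.61] F [3.2 5.  1.7] w 0.0253 t 36.65
shift [ 0.0001 -0.0001 -0.0002] turn 14.34 tilt [-3.55 -0.04 -0.  ]
[ 1.386 -0.852  0.183]
```

Request:
drive_tool(motion=[[0,0,-3,0,0,0,1],[0,0,0,0,0,0,1]])

```text
time: 36.82
tcp_pos: [0.6044, 0.0653, 0.1107]
eef_rot: [-2.209, -2.173, -0.07]
ft_force: [3.2, 4.9, 1.5]
width: 0.0255
finger_force: 60.3
```

```bash
python3 - <<'E'
from h import *
plan(.6045,.0652,.1105,16.4);print(get_state()["torque"].round(3))
E
```

```text
pos [0.6044 0.0653 0.1107] closeyaw -0.93 q1,q6 [0.08 1.66] F [3.2 4.9 1.5] w 0.0255 t 36.82
shift [ 0.0001 -0.0001 -0.0002] turn 17.33 tilt [-3.55  0.14  0.  ]
[ 1.41  -0.851  0.373]
```

Screw 3 is home, shown by the stop torque. Now screw 2, passing over the knob.

Request:
drive_tool(motion=[[0,0,5,0,0,0,1],[0,0,0,0,0,0.01,1],[0,0,0,0,0,0.02,1],[0,0,0,0,0,0.03,1],[0,0,0,0,0,0.03,1]])

```text
time: 37.23
tcp_pos: [0.603, 0.0645, 0.2006]
eef_rot: [-2.107, -2.267, -0.061]
ft_force: [-0.3, -0.3, -0.4]
width: 0.0254
finger_force: 60.8
```

Request:
drive_tool(motion=[[0,0,6.42,0.0016,-0.0097,0,1],[0,0,6.42,0.0016,-0.0097,0,1],[0,0,6.42,0.0016,-0.0097,0,1],[0,0,6.42,0.0016,-0.0097,0,1],[0,0,6.42,0.0016,-0.0097,0,1]])

```text
time: 37.65
tcp_pos: [0.6117, 0.0155, 0.2001]
eef_rot: [-1.386, -2.758, -0.041]
ft_force: [-0.9, -0.9, -1.5]
width: 0.0254
finger_force: 60.7
```

Request:
drive_tool(motion=[[0,0,6.42,0.0016,-0.0097,0,1],[0,0,6.42,0.0016,-0.0097,0,1],[0,0,6.42,0.0016,-0.0097,0,1],[0,0,6.42,0.0016,-0.0097,0,1],[0,0,6.42,0.0016,-0.0097,0,1]])

```text
time: 38.07
tcp_pos: [0.6197, -0.033, 0.1999]
eef_rot: [-0.569, -3.028, -0.017]
ft_force: [-0.3, 0.6, -0.8]
width: 0.0254
finger_force: 60.7
```

Request:
drive_tool(motion=[[0,0,6.42,0.0016,-0.0097,0,1],[0,0,6.42,0.0016,-0.0097,0,1],[0,0,6.42,0.0016,-0.0097,0,1],[0,0,0,0,0,-0.03,1],[0,0,0,0,0,-0.03,1]])

```text
time: 38.48
tcp_pos: [0.6256, -0.0622, 0.1406]
eef_rot: [-0.063, -3.083, -0.001]
ft_force: [-0.5, 0.7, -1.6]
width: 0.0253
finger_force: 60.8
```

Request:
drive_tool(motion=[[0,0,0,0,0,0,1],[0,0,0,0,0,0,1],[0,0,0,0,0,0,1],[0,0,0,0,0,0,1]])

```text
time: 38.82
tcp_pos: [0.6255, -0.0614, 0.1423]
eef_rot: [-0.067, -3.082, -0.002]
ft_force: [-0.5, -0.6, -0.5]
width: 0.0253
finger_force: 60.7
```

```bash
python3 - <<'E'
from h import *
plan(.6256,-.061,.1205,87.5)
t=grab_frame("top");cv2.imwrite("pics/top5.png",t[:,:,::-1]);s=grab_frame("side");cv2.imwrite("pics/side5.png",s[:,:,::-1])
np.set_printoptions(linewidth=220)
print(t[229:249,306:330].mean(2).astype(int))
u,v=proj("side",[[.4507,.0394,.0345]])[0];print(u,v);u,v=int(u),int(v);print(s[v-5:v+6,u-9:u+10].mean(2).astype(int))
E
```

```text
pos [ 0.6255 -0.0614  0.1423] closeyaw 87.51 q1,q6 [-0.1  -0.05] F [-0.5 -0.6 -0.5] w 0.0253 t 38.82
shift [ 0.0001  0.0004 -0.0218] turn -0.01 tilt [-0.13 -3.35 -0.  ]
[[117  90  86  86  86  86  87  86  86  87  87  85  87  87  86  82  62  52  30  18  42  45  46  50]
 [118  97  87  87  86  85  87  87  86  85  86  85  86  86  86  81  53  50  23  22  41  43  46  48]
 [118 102  87  88  87  86  86  88  87  87  87  85  87  87  84  76  60  51  28  24  43  44  45  48]
 [119 108  87  87  86  86  87  86  87  86  81  82  87  86  84  68  57  49  26  24  42  45  47  49]
 [121 116  86  89  86  86  87  83  83  84  75  76  83  88  87  77  58  44  19  22  41  44  47  49]
 [120 116  90  88  87  85  82  77  80  95  87  84  90  90  85  77  54  40  17  24  42  44  49  50]
 [120 117  98  88  87  81  76  79  90 104  89 107 112  95  70  66  50  35  15  22  44  45  46  49]
 [120 118 102  88  87  80  79  92 112 109  75 118 122 109  81  63  56  34  14  24  43  46  48  49]
 [121 118 105  88  88  85  83 110 122 117  71 116 123 122 109  58  58  33  20  34  43  45  49  48]
 [121 120 112  88  88  85  86 121 124 11
[... 1256 characters left out ...]
50 149 146 149 147 151 156 155 150 148 149 150 147 148 151 147 150]
 [149 145 147 149 147 149 157 178 184 182 178 163 157 153 151 149 148 149 150]
 [144 145 145 148 148 143 178 196 198 196 196 193 182 162 151 147 149 151 149]
 [150 150 150 149 150 135 149 161 158 154 153 167 172 157 151 147 149 149 150]
 [148 151 150 149 130 134 162 171 161 158 156 154 151 147 146 150 148 152 151]
 [150 150 145 133 116 115 170 192 197 199 199 198 180 152 145 149 149 148 147]
 [149 150 139 131 154 136 110 123 159 169 172 158 124 139 151 153 150 152 148]
 [150 151 147 137 128 126 116 119 121 120 116 113 107 130 150 152 156 153 149]
 [150 150 139 133 135 133 137 139 136 132 123 114 124 142 147 149 153 153 151]]
```

Request:
drive_tool(motion=[[0,0,0,0,0.0003,-0.01,1],[0,0,0,0,0,-0.008,1],[0,0,0,0,0,-0.003,1],[0,0,0,0,0,0,1],[0,0,0,0,0,0,1]])

```text
time: 39.33
tcp_pos: [0.6244, -0.061, 0.1189]
eef_rot: [-0.068, -3.079, -0.002]
ft_force: [-0.4, -0.2, -0.4]
width: 0.0254
finger_force: 60.7
```

Request:
drive_tool(motion=[[0,0,0,0,0,-0.002,1],[0,0,0,0,0,-0.002,1],[0,0,0,0,0,-0.001,1],[0,0,0,0,0,-0.001,1],[0,0,0,0,0,0,1]])

```text
time: 39.75
tcp_pos: [0.6246, -0.061, 0.1131]
eef_rot: [-0.069, -3.08, -0.002]
ft_force: [1.2, -0.6, -0.2]
width: 0.0252
finger_force: 60.7
```

Request:
drive_tool(motion=[[0,0,0,0.0003,0,-0.001,1],[0,0,0,0.0003,0,-0.001,1],[0,0,0,0,0,-0.0005,1],[0,0,0,0,0,0,1]])

```text
time: 40.08
tcp_pos: [0.6253, -0.061, 0.1108]
eef_rot: [-0.069, -3.08, -0.002]
ft_force: [-0.4, -0.2, -0.1]
width: 0.0252
finger_force: 61.0
```

Request:
drive_tool(motion=[[0,0,-5,0,0,0,1],[0,0,-5,0,0,0,1],[0,0,-5,0,0,0,1],[0,0,-5,0,0,0,1],[0,0,0,0,0,0,1]])

```text
time: 40.5
tcp_pos: [0.6252, -0.0609, 0.1108]
eef_rot: [-0.609, -3.021, -0.019]
ft_force: [0.5, 2.7, -0.0]
width: 0.0254
finger_force: 60.6
```

Request:
drive_tool(motion=[[0,0,-5,0,0,0,1],[0,0,-5,0,0,0,1],[0,0,-5,0,0,0,1],[0,0,-5,0,0,0,1],[0,0,-5,0,0,0,1]])

```text
time: 40.92
tcp_pos: [0.6254, -0.0606, 0.1109]
eef_rot: [-1.245, -2.823, -0.04]
ft_force: [0.5, 4.2, -0.4]
width: 0.0254
finger_force: 60.6
```

Request:
drive_tool(motion=[[0,0,-5,0,0,0,1],[0,0,-5,0,0,0,1],[0,0,-5,0,0,0,1],[0,0,-5,0,0,0,1],[0,0,0,0,0,0,1]])

```text
time: 41.33
tcp_pos: [0.6255, -0.0604, 0.1109]
eef_rot: [-1.721, -2.567, -0.055]
ft_force: [1.8, 5.2, -1.7]
width: 0.0255
finger_force: 60.5
```

```bash
python3 - <<'E'
from h import *
plan(.6256,-.061,.1105,4);print(get_state()["torque"].round(3))
E
```

```text
pos [ 0.6255 -0.0604  0.1109] closeyaw 22.33 q1,q6 [-0.12  1.06] F [ 1.8  5.2 -1.7] w 0.0255 t 41.33
shift [ 0.0001 -0.0006 -0.0004] turn -18.33 tilt [-3.3  -1.28 -0.  ]
[ 1.316 -0.568 -0.027]
```

Request:
drive_tool(motion=[[0,0,-5,0,0,0,1],[0,0,-5,0,0,0,1],[0,0,-4,0,0,0,1],[0,0,-4,0,0,0,1],[0,0,0,0,0,0,1]])

```text
time: 41.75
tcp_pos: [0.6256, -0.0602, 0.1109]
eef_rot: [-2.103, -2.272, -0.067]
ft_force: [3.4, 6.0, -2.5]
width: 0.0253
finger_force: 60.3
```

```bash
python3 - <<'E'
from h import *
plan(.6256,-.061,.1105,4);print(get_state()["torque"].round(3))
E
```

```text
pos [ 0.6256 -0.0602  0.1109] closeyaw 4.41 q1,q6 [-0.13  1.37] F [ 3.4  6.  -2.5] w 0.0253 t 41.75
shift [ 0.     -0.0008 -0.0004] turn -0.41 tilt [-3.56 -0.21 -0.  ]
[ 1.442 -0.915  0.129]
```

Request:
drive_tool(motion=[[0,0,-4,0,0,0,1],[0,0,-2,0,0,0,1],[0,0,0,0,0,0,1]])

```text
time: 42.0
tcp_pos: [0.6256, -0.0601, 0.1109]
eef_rot: [-2.218, -2.163, -0.07]
ft_force: [3.4, 4.9, -2.8]
width: 0.0255
finger_force: 60.5
```

```bash
python3 - <<'E'
from h import *
plan(.6256,-.061,.1105,4);print(get_state()["torque"].round(3))
E
```

```text
pos [ 0.6256 -0.0601  0.1109] closeyaw -1.44 q1,q6 [-0.13  1.47] F [ 3.4  4.9 -2.8] w 0.0255 t 42.0
shift [-0.     -0.0009 -0.0004] turn 5.44 tilt [-3.57  0.15  0.  ]
[ 1.517 -0.792  0.337]
```

Screw 2 is home. Next, screw 1.

Request:
drive_tool(motion=[[0,0,5,0,0,0,1],[0,0,0,0,0,0.01,1],[0,0,0,0,0,0.015,1],[0,0,0,0,0,0.02,1],[0,0,0,0,0,0,1]])

```text
time: 42.42
tcp_pos: [0.6266, -0.0613, 0.1594]
eef_rot: [-2.122, -2.261, -0.069]
ft_force: [0.1, -1.1, -0.6]
width: 0.0254
finger_force: 61.1
```

Request:
drive_tool(motion=[[0,0,6.63,-0.0118,-0.002,0,1],[0,0,6.63,-0.0118,-0.002,0,1],[0,0,6.63,-0.0118,-0.002,0,1],[0,0,6.63,-0.0118,-0.002,0,1],[0,0,6.63,-0.0118,-0.002,0,1]])

```text
time: 42.83
tcp_pos: [0.5655, -0.0712, 0.1554]
eef_rot: [-1.375, -2.763, -0.042]
ft_force: [-0.8, 1.0, -1.9]
width: 0.0253
finger_force: 61.0
```

Request:
drive_tool(motion=[[0,0,6.63,-0.0118,-0.002,0,1],[0,0,6.63,-0.0118,-0.002,0,1],[0,0,6.63,-0.0118,-0.002,0,1],[0,0,6.63,-0.0118,-0.002,0,1],[0,0,6.63,-0.0118,-0.002,0,1]])

```text
time: 43.25
tcp_pos: [0.5065, -0.0812, 0.1555]
eef_rot: [-0.529, -3.035, -0.016]
ft_force: [-0.9, 0.3, -0.2]
width: 0.0256
finger_force: 61.0
```

Request:
drive_tool(motion=[[0,0,6.63,-0.0118,-0.002,0,1],[0,0,6.63,-0.0118,-0.002,0,1],[0,0,6.63,-0.0118,-0.002,0,1],[0,0,0,0,0,-0.02,1],[0,0,0,0,0,0,1]])

```text
time: 43.67
tcp_pos: [0.4703, -0.0869, 0.1336]
eef_rot: [-0.006, -3.078, -0.001]
ft_force: [-0.4, 0.1, -2.0]
width: 0.0254
finger_force: 61.0
```

Request:
drive_tool(motion=[[0,0,0,0,0,0,1],[0,0,0,0,0,0,1],[0,0,0,0,0,0,1],[0,0,0,0,0,0,1]])

```text
time: 44.0
tcp_pos: [0.4723, -0.0871, 0.1363]
eef_rot: [-0.01, -3.081, -0.0]
ft_force: [-0.2, 0.1, -1.1]
width: 0.0252
finger_force: 61.0
```

```bash
python3 - <<'E'
from h import *
plan(.4718,-.0868,.1205,89.8)
E
```

```text
pos [ 0.4723 -0.0871  0.1363] closeyaw 89.65 q1,q6 [-0.18 -0.17] F [-0.2  0.1 -1.1] w 0.0252 t 44.0
shift [-0.0005  0.0003 -0.0158] turn 0.15 tilt [-0.01 -3.45 -0.  ]
```

Request:
drive_tool(motion=[[0,0,0,0,0.0002,-0.01,1],[0,0,0,0,0,-0.005,1],[0,0,0,0,0,-0.001,1],[0,0,0,0,0,0,1],[0,0,0,0,0,0,1]])

```text
time: 44.42
tcp_pos: [0.4718, -0.0868, 0.1197]
eef_rot: [-0.01, -3.08, -0.0]
ft_force: [-0.4, -0.2, -1.4]
width: 0.0252
finger_force: 61.0
```

Request:
drive_tool(motion=[[0,0,0,0,0,-0.002,1],[0,0,0,0,0,-0.002,1],[0,0,0,0,0,-0.001,1],[0,0,0,0,0,-0.001,1],[0,0,0,0,0,0,1]])

```text
time: 44.83
tcp_pos: [0.4717, -0.0868, 0.1136]
eef_rot: [-0.01, -3.08, -0.0]
ft_force: [0.1, 1.0, -1.4]
width: 0.0252
finger_force: 61.0
```

Request:
drive_tool(motion=[[0,0,0,0,0,-0.001,1],[0,0,0,0,0,-0.001,1],[0,0,0,0,0,0,1]])

```text
time: 45.08
tcp_pos: [0.4718, -0.0868, 0.1116]
eef_rot: [-0.01, -3.08, -0.0]
ft_force: [0.3, -0.5, -1.3]
width: 0.0254
finger_force: 61.0
```

Request:
drive_tool(motion=[[0,0,-5,0,0,-0.0005,1],[0,0,-5,0,0,0,1],[0,0,-5,0,0,0,1],[0,0,-5,0,0,0,1],[0,0,-5,0,0,0,1]])

```text
time: 45.5
tcp_pos: [0.4718, -0.0868, 0.1113]
eef_rot: [-0.683, -3.005, -0.021]
ft_force: [0.1, 0.4, -1.4]
width: 0.0252
finger_force: 60.9
```

Request:
drive_tool(motion=[[0,0,-5,0,0,0,1],[0,0,-5,0,0,0,1],[0,0,-5,0,0,0,1],[0,0,-5,0,0,0,1],[0,0,-5,0,0,0,1]])

```text
time: 45.92
tcp_pos: [0.4718, -0.0866, 0.1113]
eef_rot: [-1.319, -2.79, -0.041]
ft_force: [-0.8, 2.4, -1.2]
width: 0.0254
finger_force: 60.8
```

Request:
drive_tool(motion=[[0,0,-5,0,0,0,1],[0,0,-5,0,0,0,1],[0,0,-5,0,0,0,1],[0,0,-5,0,0,0,1],[0,0,0,0,0,0,1]])

```text
time: 46.33
tcp_pos: [0.4719, -0.0865, 0.1113]
eef_rot: [-1.786, -2.523, -0.056]
ft_force: [1.2, 2.7, -2.0]
width: 0.0251
finger_force: 60.7
```

Request:
drive_tool(motion=[[0,0,-5,0,0,0,1],[0,0,-5,0,0,0,1],[0,0,-5,0,0,0,1],[0,0,0,0,0,0,1]])

```text
time: 46.67
tcp_pos: [0.472, -0.0865, 0.1114]
eef_rot: [-2.1, -2.275, -0.066]
ft_force: [2.0, 4.2, -3.2]
width: 0.0253
finger_force: 60.6
```

```bash
python3 - <<'E'
from h import *
plan(.4718,-.0868,.1105,4);print(get_state()["torque"].round(3))
E
```

```text
pos [ 0.472  -0.0865  0.1114] closeyaw 4.57 q1,q6 [-0.22  1.27] F [ 2.   4.2 -3.2] w 0.0253 t 46.67
shift [-0.0002 -0.0003 -0.0009] turn -0.57 tilt [-3.53 -0.25 -0.  ]
[ 1.14  -0.695  0.124]
```

Request:
drive_tool(motion=[[0,0,-4,0,0,0,1],[0,0,-2,0,0,0,1],[0,0,0,0,0,0,1]])

```text
time: 46.92
tcp_pos: [0.472, -0.0865, 0.1113]
eef_rot: [-2.213, -2.169, -0.069]
ft_force: [3.0, 2.3, -2.8]
width: 0.0252
finger_force: 60.7
```

```bash
python3 - <<'E'
from h import *
plan(.4718,-.0868,.1105,4);print(get_state()["torque"].round(3))
E
```

```text
pos [ 0.472  -0.0865  0.1113] closeyaw -1.15 q1,q6 [-0.22  1.37] F [ 3.   2.3 -2.8] w 0.0252 t 46.92
shift [-0.0002 -0.0003 -0.0008] turn 5.15 tilt [-3.53  0.1   0.  ]
[ 0.817 -0.702  0.238]
```

Request:
drive_tool(motion=[[0,0,5,0,0,0,1],[0,0,0,0,0,0.01,1],[0,0,0,0,0,0.015,1],[0,0,0,0,0,0.02,1],[0,0,0,0,0,0.01,1]])

```text
time: 47.33
tcp_pos: [0.4723, -0.0872, 0.1682]
eef_rot: [-2.115, -2.264, -0.065]
ft_force: [0.6, 0.7, -0.4]
width: 0.0252
finger_force: 61.1
```

Request:
drive_tool(motion=[[0,0,6.94,-0.0016,0.0097,0,1],[0,0,6.94,-0.0016,0.0097,0,1],[0,0,6.94,-0.0016,0.0097,0,1],[0,0,6.94,-0.0016,0.0097,0,1],[0,0,6.94,-0.0016,0.0097,0,1]])

```text
time: 47.75
tcp_pos: [0.4637, -0.0381, 0.1662]
eef_rot: [-1.332, -2.784, -0.04]
ft_force: [-0.1, -0.5, -1.2]
width: 0.0253
finger_force: 61.0
```

Request:
drive_tool(motion=[[0,0,6.94,-0.0016,0.0097,0,1],[0,0,6.94,-0.0016,0.0097,0,1],[0,0,6.94,-0.0016,0.0097,0,1],[0,0,6.94,-0.0016,0.0097,0,1],[0,0,6.94,-0.0016,0.0097,0,1]])

```text
time: 48.17
tcp_pos: [0.4557, 0.0104, 0.1662]
eef_rot: [-0.44, -3.049, -0.013]
ft_force: [-0.1, 0.8, -0.8]
width: 0.0254
finger_force: 61.0
```

Request:
drive_tool(motion=[[0,0,6.94,-0.0016,0.0097,0,1],[0,0,6.94,-0.0016,0.0097,0,1],[0,0,6.94,-0.0016,0.0097,0,1],[0,0,0,0,0,-0.03,1],[0,0,0,0,0,0,1]])

```text
time: 48.58
tcp_pos: [0.4494, 0.0394, 0.1331]
eef_rot: [0.11, -3.075, 0.004]
ft_force: [-1.7, -0.6, -2.1]
width: 0.0255
finger_force: 61.0
```

Request:
drive_tool(motion=[[0,0,0,0,0,0,1],[0,0,0,0,0,0,1],[0,0,0,0,0,0,1],[0,0,0,0,0,0,1]])

```text
time: 48.92
tcp_pos: [0.4516, 0.039, 0.1372]
eef_rot: [0.103, -3.08, 0.003]
ft_force: [-0.4, 0.7, -0.8]
width: 0.0254
finger_force: 61.0
```

```bash
python3 - <<'E'
from h import *
plan(.4507,.0394,.1205,94)
t=cv2.imread("pics/top5.png")[:,:,::-1].mean(2).astype(np.float32)
# per-row dark minimum (sub-pixel) of slot 4
rows=range(235,243);c=[]
for v in rows:
    w=np.clip(118-t[v,314:320],0,None)**2;c.append((w*np.arange(314,320)).sum()/w.sum())
print(np.round(c,2));k=np.polyfit(list(rows),c,1);print("imgang",np.degrees(np.arctan(k[0])),"u at 238.5",np.polyval(k,238.5))
for a in (0,4,8,12):
    y=np.radians(9.5-a);d=np.array([np.cos(y),np.sin(y),0])*.011;q=proj("top",[np.array([.4519,.0381,.0345])+d,np.array([.4519,.0381,.0345])-d]);e=q[1]-q[0];print(a,np.degrees(np.arctan2(e[0],e[1])).round(2))
E
```

```text
pos [0.4516 0.039  0.1372] closeyaw 93.84 q1,q6 [0.09 0.02] F [-0.4  0.7 -0.8] w 0.0254 t 48.92
shift [-0.0009  0.0004 -0.0167] turn 0.16 tilt [ 0.23 -3.42  0.  ]
[316.   316.04 316.   316.02 316.   316.   316.49 317.02]
imgang 6.353522195881643 u at 238.5 316.19662693080755
0 10.91
4 6.93
8 2.95
12 -1.03
```

Request:
drive_tool(motion=[[0,0,0.7,-0.0005,0.0004,-0.01,1],[0,0,0,0,0,-0.005,1],[0,0,0,0,0,-0.002,1],[0,0,0,0,0,0,1],[0,0,0,0,0,0,1]])

```text
time: 49.33
tcp_pos: [0.4504, 0.0396, 0.1191]
eef_rot: [0.122, -3.078, 0.004]
ft_force: [-0.1, -0.4, -1.1]
width: 0.0252
finger_force: 61.0
```

Request:
drive_tool(motion=[[0,0,0,0,0,-0.002,1],[0,0,0,0,0,-0.002,1],[0,0,0,0,0,-0.001,1],[0,0,0,0,0,-0.001,1],[0,0,0,0,0,0,1]])

```text
time: 49.75
tcp_pos: [0.4505, 0.0396, 0.1131]
eef_rot: [0.122, -3.078, 0.004]
ft_force: [0.5, -0.6, -1.2]
width: 0.0254
finger_force: 61.0
```

Request:
drive_tool(motion=[[0,0,0,0,0,-0.001,1],[0,0,0,0,0,-0.001,1],[0,0,0,0,0,0,1]])

```text
time: 50.0
tcp_pos: [0.4505, 0.0396, 0.1112]
eef_rot: [0.122, -3.078, 0.004]
ft_force: [1.0, -1.0, -1.6]
width: 0.0252
finger_force: 61.0
```

Blade in slot 4. Turning about 90° to the stop.

Request:
drive_tool(motion=[[0,0,-5,0,0,0,1],[0,0,-5,0,0,0,1],[0,0,-5,0,0,0,1],[0,0,-5,0,0,0,1],[0,0,-5,0,0,0,1]])

```text
time: 50.42
tcp_pos: [0.4504, 0.0395, 0.1112]
eef_rot: [-0.553, -3.031, -0.016]
ft_force: [0.3, -1.0, -2.3]
width: 0.0254
finger_force: 61.1
```

Request:
drive_tool(motion=[[0,0,-5,0,0,0,1],[0,0,-5,0,0,0,1],[0,0,-5,0,0,0,1],[0,0,-5,0,0,0,1],[0,0,-5,0,0,0,1]])

```text
time: 50.83
tcp_pos: [0.4504, 0.0397, 0.1112]
eef_rot: [-1.197, -2.843, -0.037]
ft_force: [0.0, 0.7, -1.5]
width: 0.0251
finger_force: 61.0
```

Request:
drive_tool(motion=[[0,0,-5,0,0,0,1],[0,0,-5,0,0,0,1],[0,0,-5,0,0,0,1],[0,0,-5,0,0,0,1],[0,0,-5,0,0,0,1]])

```text
time: 51.25
tcp_pos: [0.4505, 0.0399, 0.1113]
eef_rot: [-1.788, -2.521, -0.055]
ft_force: [1.3, 1.7, -2.3]
width: 0.0253
finger_force: 60.9
```

Request:
drive_tool(motion=[[0,0,-5,0,0,0,1],[0,0,-5,0,0,0,1],[0,0,-5,0,0,0,1],[0,0,0,0,0,0,1]])

```text
time: 51.58
tcp_pos: [0.4506, 0.04, 0.1113]
eef_rot: [-2.105, -2.27, -0.065]
ft_force: [1.9, 2.1, -4.3]
width: 0.0254
finger_force: 60.7
```

```bash
python3 - <<'E'
from h import *
plan(.4507,.0394,.1105,4);print(get_state()["torque"].round(3))
E
```

```text
pos [0.4506 0.04   0.1113] closeyaw 4.33 q1,q6 [0.05 1.54] F [ 1.9  2.1 -4.3] w 0.0254 t 51.58
shift [ 0.0001 -0.0006 -0.0008] turn -0.33 tilt [-3.53 -0.25 -0.  ]
[ 0.476 -0.528  0.059]
```

Request:
drive_tool(motion=[[0,0,-4,0,0,0,1],[0,0,-3,0,0,0,1],[0,0,0,0,0,0,1]])

```text
time: 51.83
tcp_pos: [0.4506, 0.04, 0.1113]
eef_rot: [-2.236, -2.145, -0.069]
ft_force: [2.0, 3.2, -4.5]
width: 0.0254
finger_force: 60.7
```

```bash
python3 - <<'E'
from h import *
plan(.4507,.0394,.1105,4);print(get_state()["torque"].round(3))
E
```

```text
pos [0.4506 0.04   0.1113] closeyaw -2.39 q1,q6 [0.05 1.66] F [ 2.   3.2 -4.5] w 0.0254 t 51.83
shift [ 0.0001 -0.0006 -0.0008] turn 6.39 tilt [-3.53  0.16  0.  ]
[ 0.646 -0.574  0.451]
```

Screw 4 is home. I'll lift, and look at the stand and the green piece.

Request:
drive_tool(motion=[[0,0,6,0,0,0,1],[0,0,0,0,0,0.01,1],[0,0,0,0,0,0.02,1],[0,0,0,0,0,0.03,1],[0,0,0,0,0,0.03,1]])

```text
time: 52.25
tcp_pos: [0.4497, 0.0395, 0.202]
eef_rot: [-2.115, -2.26, -0.062]
ft_force: [0.5, -0.3, 0.0]
width: 0.0256
finger_force: 61.3
```

Request:
drive_tool(motion=[[0,0,0,0,0,0.03,1],[0,0,0,0,0,0,1],[0,0,0,0,0,0,1]])

```text
time: 52.5
tcp_pos: [0.4513, 0.0396, 0.2325]
eef_rot: [-2.118, -2.261, -0.067]
ft_force: [-0.9, 0.1, -1.6]
width: 0.0255
finger_force: 61.4
```

```bash
python3 - <<'E'
from h import *
t=grab_frame("top");s=grab_frame("side");cv2.imwrite("pics/top6.png",t[:,:,::-1]);cv2.imwrite("pics/side6.png",s[:,:,::-1])
print("side hole",ray("side",[[346.2,283.2]],.06).round(4))
a=cv2.resize(t[208:258,190:240,::-1],None,fx=8,fy=8,interpolation=2);b=cv2.resize(s[250:320,295:370,::-1],None,fx=5.33,fy=5.33,interpolation=2)
h=400;b=cv2.resize(b,(400,373));b=cv2.copyMakeBorder(b,0,27,0,0,0)
cv2.imwrite("pics/c6.png",cv2.convertScaleAbs(np.hstack([a,b]),alpha=1.4,beta=5))
plan(.465,.3365,.23,99.4)
E
```

```text
side hole [[0.4645 0.3396 0.06  ]]
pos [0.4502 0.0396 0.2305] closeyaw 3.68 q1,q6 [0.05 1.55] F [-0.1  0.1 -1.7] w 0.0253 t 52.6
shift [ 0.0148  0.2969 -0.0005] turn -84.28 tilt [-3.48 -0.29 -0.  ]
```

View pics/c6.png

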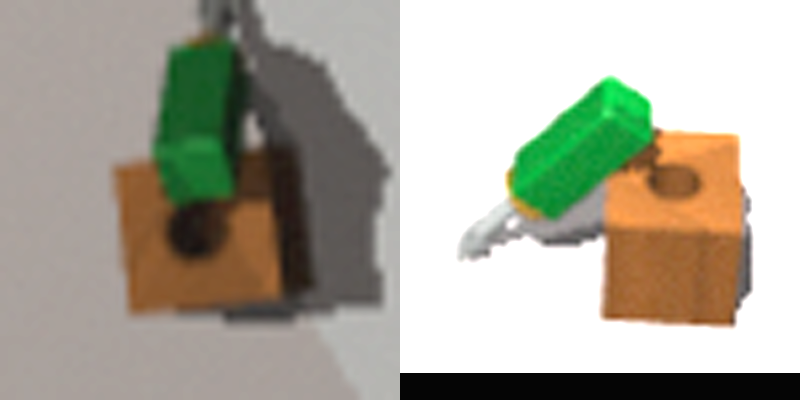

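The hole at about (214,236) in the top view is fully visible, but the green end still overhangs its +x side. I'll work out the clearance.

```bash
python3 - <<'E'
from h import *
b=np.array([-.0012,.0013,0])
px=lambda u,v:[190+(u+.5)/8-.5,208+(v+.5)/8-.5]
print("hole",ray("top",[px(197,230)],.06)+b)
print("stand corners",(ray("top",[px(115,168),px(131,313),px(285,300),px(268,155)],.06)+b).round(4).tolist())
for z in(.08,.09,.1): print(z,"green end low edge",(ray("top",[px(163,190),px(232,200)],z)+b).round(4).tolist(),"upper edge",(ray("top",[px(155,150),px(240,142)],z+.02)+b).round(4).tolist())
# hole centroid numerically: dark pixels inside stand top
t=cv2.imread("pics/top6.png")[:,:,::-1].astype(float);R_=t[230:244,207:222,0];np.set_printoptions(linewidth=200);print(R_.astype(int))
a=np.radians(9.5);p=(.5382,-.0108)
E
```

```text
hole [[0.46501974 0.33837656 0.06      ]]
stand corners [[0.4883, 0.3683, 0.06], [0.4355, 0.3626, 0.06], [0.4389, 0.3064, 0.06], [0.4916, 0.3122, 0.06]]
0.08 green end low edge [[0.4798, 0.3458, 0.08], [0.4756, 0.321, 0.08]] upper edge [[0.4939, 0.3437, 0.1], [0.496, 0.3135, 0.1]]
0.09 green end low edge [[0.4798, 0.3434, 0.09], [0.4756, 0.3187, 0.09]] upper edge [[0.4938, 0.3412, 0.11], [0.4958, 0.3113, 0.11]]
0.1 green end low edge [[0.4797, 0.3409, 0.1], [0.4756, 0.3165, 0.1]] upper edge [[0.4936, 0.3387, 0.12], [0.4957, 0.309, 0.12]]
[[ 98  96  90  38  14  12  18  12  14  19  14  16  24  47  49]
 [ 97  96  91  48  13  17  13  16  12  16  16  18  30  48  49]
 [ 97  96  93  65  25  15  19  16  19  23  35  37  43  49  48]
 [ 96  95  96  86  56  22  21  17  22  31  45  47  56  80  82]
 [ 97  97  91  83  61  24  22  22  23  36  43  60  85 104 106]
 [ 95  95  88  75  37  20  19  24  27  37  43  71 102 105 106]
 [ 97  92  89  71  29  18  19  23  28  37  40  63  99 106 106]
 [ 94  91  94  72  29  20  18  20  27  36  42  67  98 106 106]
 [ 92  95  98  82  44  19  21  18  20  36  51  80  95 105 107]
 [ 91  97  99  94  63  36  23  17  26  44  69  89  94 101 105]
 [ 96 100  98  94  84  69  54  57  61  70  86  92  93  96 104]
 [ 99 100  98  94  95  90  82  85  86  88  92  93  93  95  99]
 [100  98  96  96  96  93  93  93  91  91  92  92  93  92  92]
 [100  97  95  95  95  94  93  91  90  93  92  92  93  90  91]]
```

Request:
drive_tool(motion=[[0,0,5.49,0.0009,0.0213,0,1],[0,0,5.49,0.0009,0.0213,0,1],[0,0,5.49,0.0009,0.0213,0,1],[0,0,5.49,0.0009,0.0213,0,1],[0,0,5.49,0.0009,0.0213,0,1]])

```text
time: 53.02
tcp_pos: [0.4543, 0.1469, 0.2299]
eef_rot: [-1.512, -2.691, -0.044]
ft_force: [0.5, -0.1, -1.0]
width: 0.0255
finger_force: 61.3
```

Request:
drive_tool(motion=[[0,0,5.49,0.0009,0.0213,0,1],[0,0,5.49,0.0009,0.0213,0,1],[0,0,5.49,0.0009,0.0213,0,1],[0,0,5.49,0.0009,0.0213,0,1],[0,0,5.49,0.0009,0.0213,0,1]])

```text
time: 53.43
tcp_pos: [0.4588, 0.2534, 0.2298]
eef_rot: [-0.828, -2.968, -0.023]
ft_force: [1.4, -0.7, -0.2]
width: 0.0255
finger_force: 61.3
```

Request:
drive_tool(motion=[[0,0,5.49,0.0009,0.0213,0,1],[0,0,5.49,0.0009,0.0213,0,1],[0,0,5.49,0.0009,0.0213,0,1],[0,0,5.49,0.0009,0.0213,0,1],[0,0,0,0,0,0,1]])

```text
time: 53.85
tcp_pos: [0.4623, 0.3406, 0.2291]
eef_rot: [-0.242, -3.069, -0.006]
ft_force: [0.8, 1.3, -1.5]
width: 0.0254
finger_force: 61.2
```

Request:
drive_tool(motion=[[0,0,0,0,0,0,1],[0,0,0,0,0,0,1],[0,0,0,0,0,0,1],[0,0,0,0,0,0,1]])

```text
time: 54.18
tcp_pos: [0.4631, 0.3371, 0.2312]
eef_rot: [-0.259, -3.07, -0.007]
ft_force: [0.1, -0.3, -0.9]
width: 0.0256
finger_force: 61.2
```

```bash
python3 - <<'E'
from h import *
plan(.4628,.3386,.23,80.5)
s=grab_frame("side");x=get_state()["tcp_pos"];cv2.imwrite("pics/side7.png",s[:,:,::-1])
for z in (.083,.067,.05,.033): print(z,proj("side",[x-[0,0,z]]).round(2).tolist())
np.set_printoptions(linewidth=230)
u,v=proj("side",[x-[0,0,.083]])[0].astype(int);print(u-12,v-20);print(s[v-20:v+4,u-12:u+13,0])
t=grab_frame("top");cv2.imwrite("pics/top7.png",t[:,:,::-1])
E
```

```text
pos [0.4631 0.3371 0.2312] closeyaw 80.35 q1,q6 [0.61 0.77] F [ 0.1 -0.3 -0.9] w 0.0256 t 54.18
shift [-0.0003  0.0015 -0.0012] turn 0.15 tilt [-0.57 -3.46 -0.  ]
0.083 [[349.21, 253.4]]
0.067 [[349.65, 247.75]]
0.05 [[350.12, 241.59]]
0.033 [[350.61, 235.29]]
337 233
[[241 242 242 241 241 242 178  64  41  51  41  35  31  32  26  30  57  64  45  37  42  85 108 116 112]
 [242 241 239 242 242 241 178  60  29  39  47  53  58  52  49  53  60  56  44  30  60 101 110 116 111]
 [241 241 241 241 241 242 177  54  35  36  35  37  38  34  42  34  40  39  32  40  94 112 113 111 113]
 [242 240 242 241 241 241 176  57  34  35  31  40  31  34  34  34  32  39  37  57 123 125 113 111 113]
 [241 240 241 242 241 241 212 122  44  34  37  34  37  24  33  32  37  29  38  75 124 123 111 111 113]
 [242 242 242 241 241 241 240 203 111  55  42  44  37  35  32  30  33  32  36  80 107 112 113 116 116]
 [240 241 241 240 242 241 242 241 206 115  64  60  52  47  48  44  39  35  60  95 109 113 114 113 116]
 [241 241 241 242 241 241 242 241 241 202 113  75  70  71  70  67  62  70  89 110 111 113 114 115 112]
 [242 2
[... 941 characters left out ...]
 240 241 241 241 185 121 109 103 102 103 114 107 107 113 111 112 111 116 116 114]
 [240 242 241 242 242 243 242 241 241 186 119 119  86  65 103 120 106 108 114 112 112 111 113 114 110]
 [241 241 241 241 241 241 240 241 238 177 116 117  97  83 106 115 105 109 116 115 112 111 113 112 110]
 [241 241 240 241 241 241 241 240 232 188 151 133 123 117 113 119 105 107 113 113 113 111 115 116 114]
 [241 241 241 242 240 242 241 241 241 234 221 200 182 142 114 115 112 111 115 114 112 115 110 113 114]
 [241 241 241 240 241 242 241 242 242 241 242 241 242 180 114 114 113 113 111 112 113 112 113 112 112]
 [241 241 241 241 242 240 242 241 240 241 241 241 242 181 113 115 115 115 112 114 115 113 112 115 113]]
```

Request:
drive_tool(motion=[[0,0,0,0.0005,0.0012,-0.025,1],[0,0,0,0,0,-0.025,1],[0,0,0,0,0,-0.02,1],[0,0,0,0,0,-0.008,1],[0,0,0,0,0,0,1]])

```text
time: 54.7
tcp_pos: [0.4629, 0.3383, 0.1519]
eef_rot: [-0.258, -3.068, -0.005]
ft_force: [-0.5, -0.0, -0.5]
width: 0.0252
finger_force: 61.2
```

Request:
drive_tool(motion=[[0,0,0,0,0,0,1],[0,0,0,0,0,0,1]])

```text
time: 54.87
tcp_pos: [0.4643, 0.3394, 0.1548]
eef_rot: [-0.258, -3.071, -0.01]
ft_force: [0.3, 0.7, -0.9]
width: 0.0252
finger_force: 61.2
```

```bash
python3 - <<'E'
from h import *
plan(.4636,.3386,.0935,80.5)
E
```

```text
pos [0.4643 0.3394 0.1548] closeyaw 80.41 q1,q6 [0.61 0.78] F [ 0.3  0.7 -0.9] w 0.0252 t 54.87
shift [-0.0007 -0.0008 -0.0613] turn 0.09 tilt [-0.65 -3.36 -0.  ]
```

Request:
drive_tool(motion=[[0,0,0,0,0,-0.006,1],[0,0,0,0,0,-0.005,1],[0,0,0,0,0,-0.005,1],[0,0,0,0,0,-0.003,1],[0,0,0,0,0,0,1]])

```text
time: 55.28
tcp_pos: [0.4632, 0.3388, 0.1334]
eef_rot: [-0.257, -3.069, -0.007]
ft_force: [0.2, -0.0, -0.2]
width: 0.0253
finger_force: 61.2
```

Request:
drive_tool(motion=[[0,0,0,0,0,-0.004,1],[0,0,0,0,0,-0.004,1],[0,0,0,0,0,-0.004,1],[0,0,0,0,0,0,1]])

```text
time: 55.62
tcp_pos: [0.4633, 0.3388, 0.1214]
eef_rot: [-0.257, -3.069, -0.007]
ft_force: [0.0, -0.3, -0.8]
width: 0.025
finger_force: 61.2
```

Request:
drive_tool(motion=[[0,0,0,0,0,-0.004,1],[0,0,0,0,0,-0.004,1],[0,0,0,0,0,-0.004,1],[0,0,0,0,0,0,1]])

```text
time: 55.95
tcp_pos: [0.4633, 0.3388, 0.1093]
eef_rot: [-0.257, -3.069, -0.007]
ft_force: [-0.1, 0.1, -1.0]
width: 0.0254
finger_force: 61.2
```

Request:
drive_tool(motion=[[0,0,0,0,0,-0.004,1],[0,0,0,0,0,-0.004,1],[0,0,0,0,0,-0.004,1],[0,0,0,0,0,0,1]])

```text
time: 56.28
tcp_pos: [0.4633, 0.3388, 0.0974]
eef_rot: [-0.257, -3.069, -0.007]
ft_force: [0.3, -0.3, -0.5]
width: 0.0254
finger_force: 61.2
```

Request:
drive_tool(motion=[[0,0,0,0,0,-0.002,1],[0,0,0,0,0,-0.001,1],[0,0,0,0,0,0,1]])

```text
time: 56.53
tcp_pos: [0.4636, 0.339, 0.0951]
eef_rot: [-0.257, -3.07, -0.008]
ft_force: [-0.1, -0.1, -0.4]
width: 0.0252
finger_force: 61.2
```

Request:
drive_tool(motion=[[0,0,0,0,0,-0.001,1],[0,0,0,0,0,-0.0005,1],[0,0,0,0,0,0,1]])

```text
time: 56.78
tcp_pos: [0.4636, 0.3391, 0.0938]
eef_rot: [-0.257, -3.07, -0.008]
ft_force: [-0.4, -1.0, -0.5]
width: 0.0252
finger_force: 61.2
```

Request:
drive_tool(motion=[[0,0,0,0,0,-0.0005,1],[0,0,0,0,0,0,1]])

```text
time: 56.95
tcp_pos: [0.4637, 0.3391, 0.0935]
eef_rot: [-0.257, -3.07, -0.008]
ft_force: [-0.7, 0.9, 1.0]
width: 0.0253
finger_force: 61.7
```

Touching down at 0.0935. I'll release, retreat upward, and check everything numerically.

Request:
drive_tool(motion=[[0,0,0,0,0,0,0.8],[0,0,0,0,0,0,0.6],[0,0,0,0,0,0,0.4],[0,0,0,0,0,0,0.2],[0,0,0,0,0,0,0.2]])

```text
time: 57.37
tcp_pos: [0.4637, 0.3391, 0.0933]
eef_rot: [-0.257, -3.07, -0.008]
ft_force: [0.3, -0.2, 0.6]
width: 0.0673
finger_force: 0.0
```

Request:
drive_tool(motion=[[0,0,0,0,0,0,0.2],[0,0,0,0,0,0.01,0.2],[0,0,0,0,0,0.02,0.2],[0,0,0,0,0,0.03,0.2],[0,0,0,0,0,0.03,0.2]])

```text
time: 57.78
tcp_pos: [0.4631, 0.3387, 0.1848]
eef_rot: [-0.257, -3.069, -0.007]
ft_force: [0.8, 1.3, 0.4]
width: 0.068
finger_force: 0.0
```

Request:
drive_tool(motion=[[0,0,0,0,0,0.03,0.2],[0,0,0,-0.03,0.01,0.03,0.2],[0,0,0,-0.03,0.02,0,0.2],[0,0,0,-0.03,0.02,0,0.2],[0,0,0,-0.03,0.02,0,0.2]])

```text
time: 58.2
tcp_pos: [0.3439, 0.4092, 0.2434]
eef_rot: [-0.259, -3.071, -0.01]
ft_force: [0.2, 0.8, -0.7]
width: 0.0686
finger_force: 0.0
```

Request:
drive_tool(motion=[[0,0,0,-0.03,0.02,0,0.2],[0,0,0,-0.02,0.02,0,0.2],[0,0,0,0,0,0,0.2],[0,0,0,0,0,0,0.2]])

```text
time: 58.53
tcp_pos: [0.2939, 0.4494, 0.2427]
eef_rot: [-0.253, -3.071, -0.009]
ft_force: [0.3, -0.5, -0.0]
width: 0.0686
finger_force: 0.0
```

```bash
python3 - <<'E'
from h import *
np.set_printoptions(linewidth=230)
t=grab_frame("top");s=grab_frame("side");cv2.imwrite("pics/top8.png",t[:,:,::-1]);cv2.imwrite("pics/side8.png",s[:,:,::-1])
T=t.mean(2).astype(int)
for n,(x,y) in dict(s1=(359,230),s2=(349,179),s3=(307,187),s4=(317,238)).items(): print(n);print(T[y-6:y+7,x-6:x+7])
print("gold",blobs(t,gold,(312,180,355,235)).round(1).tolist())
print("driver top R");print(t[224:246,202:224,0])
print("driver side R; pred axis bottom/top",proj("side",[[.4637,.3391,.06],[.4637,.3391,.126]]).round(1).tolist());print(s[252:292:2,330:366,0])
plan(.4,.4,.2,80)
E
```

```text
s1
[[ 75  75  74  72  71  75  71  76  75  74  74  73  73]
 [ 74  74  70  65  67  69  66  72  73  73  74  76  72]
 [ 75  69  66  67  74  83  82  69  79  74  74  74  73]
 [ 72  66  66  71  94 102 101  88  84  72  75  74  73]
 [ 70  67  78  90 105 104 105 104  93  74  75  74  74]
 [ 75  74  97 105 105 102  93 100  98  91  81  75  75]
 [ 74  76 100  91  89  97  84  94  97 100  82  75  74]
 [ 74  76  98  81  80  95  90  99 102  98  74  76  73]
 [ 73  79  92  91 100 100  96 105 105 101  68  75  73]
 [ 74  76  85  91  99 104 104 105 103  81  54  74  74]
 [ 72  73  76  85  76  84  97  90  80  65  61  75  73]
 [ 72  72  73  73  64  62  81  70  61  74  75  76  75]
 [ 72  72  73  76  75  74  74  74  73  75  76  75  75]]
s2
[[ 75  76  76  74  70  72  76  76  76  75  74  75  66]
 [ 75  73  69  71  65  66  76  74  74  75  75  74  70]
 [ 72  65  65  67  74  76  87  83  75  75  74  75  72]
 [ 75  66  70  80  95  95 102  95  81  78  75  75  73]
 [ 74  67  79  97 104 104 105 101  79  73  75  76  74]
 [ 74  67  95 104 102  90  86  97  84  85  78  77  74]
 [ 76  70  88  84  82  79  79  95  97 102  81  7
[... 6403 characters left out ...]
9  61  61  64  60  61  59  58  55  41  64 167 189 187 185 190 188 140 226 241 242 240 242 241]
 [102 111 111 128 158 170 164 169 168 162 145 127 123 117 116  90  76  69  59  58  55  62 173 196 196 190 193 190 187 138 187 234 241 240 241 240]
 [113 115 112 148 171 173 169 167 169 167 166 167 162 160 162 169 174 160 155 152 162 188 195 196 198 194 195 195 192 141 112 228 240 240 241 241]
 [115 115 110 146 172 179 178 177 174 169 168 166 164 177 180 179 185 186 190 199 204 203 203 198 196 195 197 195 195 141 185 234 241 240 239 241]]
pos [0.2953 0.4484 0.2424] closeyaw 80.42 q1,q6 [0.96 1.12] F [-0.1  0.5  0.2] w 0.0682 t 58.63
shift [ 0.1047 -0.0484 -0.0424] turn -0.42 tilt [-0.59 -3.42 -0.  ]
```

```bash
python3 - <<'E'
from h import *
t=cv2.imread("pics/top8.png").mean(2).astype(np.float32)
p=(.5382+.0012,-.0108-.0013);a=np.radians(9.5)
for i,(x,y) in enumerate([(-.078,-.064),(.078,-.064),(.078,.064),(-.078,.064)]):
    u,v=proj("top",[[p[0]+x*np.cos(a)-y*np.sin(a),p[1]+x*np.sin(a)+y*np.cos(a),.0345]])[0]
    V,U=np.mgrid[int(v)-4:int(v)+6,int(u)-4:int(u)+6];m=(U-u)**2+(V-v)**2<3.0**2
    w=np.clip(98-t[V,U][m],0,None);du=U[m]-u;dv=V[m]-v
    c=np.average(np.c_[du,dv],axis=0,weights=w);d=np.c_[du,dv]-c;E=np.linalg.eigh((d*w[:,None]).T@d)[1][:,1]
    E=E*np.sign(E[0]);print(i+1,"slot slope up-right deg",np.degrees(np.arctan2(-E[1],E[0])).round(1))
y=np.radians(9.5-83.1);d=np.array([np.cos(y),np.sin(y),0])*.01;q=proj("top",[np.array([.54,0,.0345])+d,np.array([.54,0,.0345])-d]);e=q[0]-q[1];print("expected",np.degrees(np.arctan2(-e[1],e[0])).round(1))
s=cv2.imread("pics/side8.png")[:,:,::-1];g=blobs(s,gold,(300,180,362,214));print(g.round(1).tolist());print((ray("side",g[:,:2],.048)).round(4).tolist())
tt=cv2.imread("pics/top8.png")[:,:,::-1];g=blobs(tt,gold,(312,180,355,235));print((ray("top",g[:,:2],.048)+[-.0012,.0013,0]).round(4).tolist())
s=get_state();print(s["time"])
E
```

```text
1 slot slope up-right deg 18.2
2 slot slope up-right deg 20.2
3 slot slope up-right deg 17.7
4 slot slope up-right deg 18.6
expected 17.9
[[320.8, 198.5, 10.0], [335.8, 198.8, 9.0], [350.5, 198.7, 9.0]]
[[0.5775, 0.0146, 0.048], [0.5341, 0.0074, 0.048], [0.492, -0.0009, 0.048]]
[[0.5824, -0.0213, 0.048], [0.5766, 0.0142, 0.048], [0.5392, -0.0281, 0.048], [0.5336, 0.0074, 0.048], [0.4972, -0.0368, 0.048], [0.4918, -0.0012, 0.048]]
58.6333
```

```bash
python3 -c "
from bench import hand_in
print(hand_in())"
```

```text
the job is handed in; nothing more can be done
None
```

I handed the job in: all three packs are seated, the bar is shut, all four screws are turned to their stops, and the driver is upright in its stand; I did not move the mug, glass, dish, jar or candle, and both green look-alikes toppled early in the run, though my path passed well above them, with one left leaning on the stand.

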